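# Slide a gel drying frame out from under the draining grid and hang it up

## Robot

A 6-joint arm with a two-finger parallel gripper is mounted at the origin on the work surface. World frame = base frame: x ahead of the robot, y to its left, z up, the work surface at z = 0. Lengths are in mm, angles in rad, forces in N, time in s.
With the tool pointing down it reaches from about 275 to 825 mm from the base axis. Payload 4.9 kg.
Tool frame: the origin (TCP) lies on the centre line of the jaws, within the pads' length; the fingertips stand 22 mm ahead of it and the grasp point (between the pads) lies 3 mm ahead of it; z points along the fingers, y is the direction in which the jaws open and shut (so a half turn about z gives the same grasp; the last joint's range is limited). The gripper opens to 85 mm and grips with 20 to 120 N. Pads are 22 mm wide; open, the fingers measure 114 mm over their backs; the gripper's body (76 mm by 85 mm) begins 54 mm behind the grasp point. The pads swing forward as they close: fully open they stand 13 mm farther back than shut.
Start: joints at [-1.29, 0.326, -0.193, 1.052, 0, 1.437], TCP at [221.667, -503.371, 253.281] pointing down, gripper open.
Joint ranges: [-2.65, 2.65], [-0.97, 1.79], [-1.3, 1.35], [-1.93, 2.1], [-1.47, 1.37], [-3.14, 3.14]. Speed limits (rad/s): [2.57, 2.57, 3.14, 3.14, 3.14, 3.14].

## Interface

Orientations are given as [roll, pitch, yaw] about the fixed x, y, z axes, in that order (R = Rz(yaw) Ry(pitch) Rx(roll)).
In Python, from plant import sense, viewer, job_done gives the robot as it stands.
- The arm moves only by the tool play_rows, never from a script. Its argument "steps" is one flat list of numbers, 4 for each row, row after row: the shift along the tool's x, y, z in units of 60 mm (1.0 is 60 mm), then the turn about the tool's z in units of 10 degrees (1.0 is 10 degrees). In form: [tx, ty, tz, turn, tx, ty, tz, turn, ...]. A call has 1 to 12 rows; each row is the pose to reach, as a shift and turn from the pose commanded when the call began, along the tool's axes at that moment; what a row does not reach only later rows make up. A row lasts 1/8 s, in which the tool goes at most 62.5 mm and 10.7 degrees, less where a joint would pass 70% of its speed; a pose out of reach is approached as far as the arm can. A call with a gripper value outside its range is refused whole. "gripper" is the gripper command: -1 is shut, 1 is fully open, values between are in proportion, set as the call begins (left out, the last holds). The fingers move at their own pace and stop on an object; the grip force is fixed at half the most. Time passes only in rows, so rows that repeat a pose let the fingers close. It gives the time, the measured TCP pose, the force and the opening at its end, in the units of the state.
- sense(): the state, without advancing time (a new reading comes with each control period).
- viewer.get_image(name): name is "scene" or "top" or "wrist"; returns a dict with "color" (400x640x3 uint8, red, green, blue), "fov_y" (degrees; the focal length in pixels is half the picture's height over the tangent of half this angle, whatever the lens; pixels are square), "cx", "cy" (the principal point, pixels), "dist" ([k1, k2, p1, p2, k3] as OpenCV has them; the pictures are not rectified), "R" (3x3) and "t" (3): a world point X has camera coordinates R X + t. Camera axes: x right, y down, z forward; pixel columns grow to the right and rows downward; lengths in mm; the calibration is good to about 2 mm. A picture is of the moment at which its call begins. There is no depth.
- job_done(): hands the job in, once; it reports no verdict.
Trained networks look in a picture, given as the dict that the camera call returned (one of the last four; its "shot" number tells which), for a name from the list of things; names that differ only in an ending like _2 or _b are one class to them, and where a whole thing is asked for, a point or a joint stands for the part that bears it (a point fixed in the world has none). Each returns a list of dicts, best first, with "conf" (0 to 1); they miss things now and then, are a little off and sometimes report something else, mostly with a low value. They report only what shows in the picture. A call takes as long as a camera call. They do not tell look-alikes from the thing itself.
- viewer.look_for(picture, label): "pixel" ([column, row] in pixels, amid what is visible of it).
- viewer.spot_point(picture, label): "pixel" ([column, row] in pixels: a listed point, or the origin of a listed thing).
The state is a dict: "time_s": time; "joint_positions": joint angles; "joint_velocities": joint speeds; "effort": joint torques, N m; "tool_pos": TCP position; "ee_rot": TCP orientation; "ft_force": force on the tool from outside, world axes, zero at the start; "moment": the same for the moment, N m; "finger_gap": opening from 0.0 (shut) to 1.0 (fully open).
Only numpy, scipy, OpenCV 4.12 (cv2) and the standard library are available. Lean on these libraries where they do the work, as an engineer would, in place of code of your own. Each camera call takes 0.05 s, during which the arm holds its last target.

## Task

A gel drying frame has slipped under the wire grid of the draining tray. Take the tray by its handle and tip it so that the frame slides out into the open end, lower the tray gently until it stands flat where it was and let go of it, then pick up the frame and hang it over the level rod of the retort stand to dry, so that the rod passes through its opening. Do not push or knock over anything else on the bench.

Things in the scene. Friction and masses are not known exactly. Their poses are not given: they have to be found in the camera images.
- tray: shallow white plastic draining tray, loose on the bench, about 0.55 kg (varies). Origin: centre of its underside, at bench level; x along it towards the handle end, y across, z up. Inside 285 mm long (x +-142.5) and 160 mm wide (y +-80); walls 4 mm thick, rim 34 mm and inner floor 8 mm above the bench. Half x > 0 lies under a fixed wire grid, half x < 0 is open, with a pour lip at its end.
- tray_grid (a point): middle of the grid's front edge (tray x = +1, z = +26 mm). The grid covers x = -2 to +139 mm over the whole width: steel wires across the tray, 4 mm thick (the front one 6 mm), 17 mm apart, too close for a finger; top 28 mm, underside about 22 mm above the bench.
- tray_foot (a point): middle of the edge on which the tray turns when its handle end is lifted: outer edge of the rubber foot strip under the open end (tray x = -138, z = 0). The floor is smooth: the frame begins to slide at a tilt somewhere between 13 and 24 degrees, not known beforehand.
- tray_handle (a point): middle of the tray's handle, a round steel bar 10 mm thick, 104 mm long, parallel to the tray's y axis, 40 mm outside the end wall of the covered half and 50 mm above the bench when the tray is flat (tray x = +184.5, z = +50). The bar can turn between the fingers, so the hand need not tilt with the tray.
- frame: gel drying frame: a flat, rigid, open rectangular frame of smooth black plastic, 110 mm (its x) by 100 mm (its y), 6 mm thick (its z), the four members 14 mm wide, so the opening is 82 x 72 mm; about 45 g. Origin: middle of the opening at half thickness. It starts flat on the tray's floor under the wire grid.
- stand: fixed retort stand: grey base plate 210 x 120 x 12 mm, a 12 mm steel post 340 mm tall at x = +80 mm. Origin: centre of the base's underside; x runs from the rod's free end to the post.
- rod: level steel rod clamped to the stand's post, 12 mm thick, its axis 200 mm above the bench. Origin: on the rod's axis, 100 mm from the post's axis; x along the rod towards the post, z up. The free end, which looks roughly towards the robot, is at x = -82 mm and carries a rubber end cap 18 mm thick (x -82 to -68 mm); the clamp on the post begins at x = +85 mm.
- carousel: fixed pipette carousel, a bystander: white round foot 144 mm across, hung with pipettes, 300 mm tall; origin: centre of its underside. It and the stand stand left and right of the tray, either way round.
- reagent_bottle: loose bystander: closed glass reagent bottle with a paper label and blue cap, 70 mm across, 150 mm tall; origin: centre of its underside
- flask: loose bystander: conical glass flask, 84 mm across the foot, 120 mm tall; origin: centre of its underside
- wash_bottle: loose bystander: white squeeze bottle with a red collar and bent spout, 68 mm across, 172 mm tall; origin: centre of its underside
- tip_box: loose bystander: pipette-tip box, 87 x 120 x 67 mm, blue with a clear lid; origin: centre of its underside
- beaker: loose bystander: open glass beaker, 76 mm across, 85 mm tall; origin: centre of its underside
- tube_rack: loose bystander: white tube rack with capped tubes, 60 x 170 mm, 98 mm tall; origin: centre of its underside
There are look-alikes about, which are no part of the job. There is more than one size of the frame; the one meant has the size given above.

How it is judged (in metres and radians):
On the way, in this order (a step that is already met when the one before it is completed fails the run):
1. the tray is tipped, handle end up (by more than 7 degrees), and the frame has slid out from under the grid into the open end (angle between tray's own z axis and vertical above 0.12 rad and height (world z) of tray_handle above 0.08 m and x of frame in the frame of tray below -0.055 m and z of frame in the frame of tray below 0.03 m), for 0.1 s.
2. the tray stands flat on the bench again, let go, with the frame lying in its open end (angle between tray's own z axis and vertical below 0.03 rad and height (world z) of tray below 0.004 m and contact force between the fingers and tray below 0.2 N and x of frame in the frame of tray below -0.05 m and z of frame in the frame of tray below 0.03 m), for 0.2 s.
At the end, for the whole second after the job is handed in: The frame hangs on the rod, which passes through its opening, at most still swinging (plane within 44 degrees of upright, below 0.6 m/s), its middle 12 to 62 mm below the rod's axis and within 35 mm of it sideways. The tray stands flat within 60 mm of where it was (angle between tray's own z axis and vertical below 0.03 rad and height (world z) of tray below 0.004 m and distance of tray from where it was at the start of the episode below 0.06 m and linear speed of tray below 0.02 m/s and angle between frame's own z axis and vertical between 0.8 and 2.34 rad and x of frame in the frame of rod between -0.07 and 0.09 m and y of frame in the frame of rod between -0.035 and 0.035 m and z of frame in the frame of rod between -0.062 and -0.012 m and linear speed of frame below 0.6 m/s); the robot touches nothing.
It fails at once if the tray is dropped instead of lowered (it moves faster than 0.5 m/s) (linear speed of tray above 0.5 m/s).
It fails at once if a bystander is pushed more than 50 mm or knocked over (distance of any of reagent_bottle, flask, wash_bottle, tip_box, beaker, tube_rack from where it was at the start of the episode above 0.05 m or angle between any of reagent_bottle, flask, wash_bottle, tip_box, beaker, tube_rack's own z axis and vertical above 0.6 rad).
It also fails if it takes over 72 s, if anything falls off the work surface, if the arm or the gripper's body presses on something with over 40 N, if the wrist force passes 120 N, or if a joint passes its speed limit or range.

## Working session

There is one attempt and no reset: what is moved stays moved. The work goes in short steps, Python scripts to look and compute and a tool call to move; the robot and the scene stay as the last step left them, time stands still between calls to the robot, and variables do not carry over. Pictures are saved under pics/ and viewed, and the job is handed in when it is done.

Besides the shell and the picture viewer there is one more tool, called as name(argument=value, ...) on one line, values as JSON. play_rows: Moves the arm, as the interface text tells. Its arguments: {"type":"object","properties":{"steps":{"type":"array"},"gripper":{"type":"number"}},"required":["steps"]}

```bash
ls; mkdir -p pics; cat > h.py <<'E'
import numpy as np, cv2
from plant import sense, viewer, job_done
from scipy.spatial.transform import Rotation as Ro
def K(p):
    f=p["color"].shape[0]/2/np.tan(np.radians(p["fov_y"]/2))
    return np.array([[f,0,p["cx"]],[0,f,p["cy"]],[0,0,1.]])
def ray(p,px):
    u=cv2.undistortPoints(np.array([[px]],float),K(p),np.array(p["dist"],float))[0,0]
    R=np.array(p["R"]);t=np.array(p["t"])
    return -R.T@t, R.T@np.array([u[0],u[1],1.])
def onz(p,px,z):
    c,d=ray(p,px); return c+d*(z-c[2])/d[2]
def proj(p,X):
    X=np.atleast_2d(np.array(X,float)); rv,_=cv2.Rodrigues(np.array(p["R"],float))
    return cv2.projectPoints(X,rv,np.array(p["t"],float),K(p),np.array(p["dist"],float))[0][:,0]
def tri(obs):
    A=np.zeros((3,3));b=np.zeros(3)
    for p,px in obs:
        c,d=ray(p,px);d/=np.linalg.norm(d);M=np.eye(3)-np.outer(d,d);A+=M;b+=M@c
    return np.linalg.solve(A,b)
def save(p,n,crop=None,s=1):
    im=p["color"][:,:,::-1]
    if crop: x0,y0,x1,y1=crop; im=im[y0:y1,x0:x1]
    cv2.imwrite("pics/"+n+".png",cv2.resize(im,None,fx=s,fy=s,interpolation=cv2.INTER_CUBIC))
E
cat > a.py <<'E'
from h import *
s=sense();print(s)
P={}
for n in ["scene","top","wrist"]:
    p=P[n]=viewer.get_image(n);save(p,n+"0")
    print(n,p["fov_y"],"cam",(-np.array(p["R"]).T@p["t"]).round())
for n in ["scene","top"]:
    for l in ["tray_grid","tray_foot","tray_handle","frame","rod","stand","carousel","tray","reagent_bottle","flask","wash_bottle","tip_box","beaker","tube_rack"]:
        print(n,l,[(np.round(o["pixel"]).tolist(),round(o["conf"],2)) for o in viewer.spot_point(P[n],l)[:4]])
E
python3 a.py
```

```text
pics
{'time_s': 0.0, 'joint_positions': array([-1.29019213e+00,  3.26952430e-01, -1.93566872e-01,  1.05201905e+00,
        3.14126999e-05,  1.43660060e+00]), 'joint_velocities': array([-3.72345235e-03,  1.02093384e-03, -1.36336120e-03,  7.13000379e-04,
        6.86885688e-05,  3.24611205e-04]), 'effort': array([-3.44683067e-03, -4.43400729e+01,  2.62438667e+01,  1.55807950e-02,
        2.39796987e-05, -1.85527676e-05]), 'tool_pos': array([ 221.52320825, -502.82403247,  252.50361689]), 'ee_rot': array([-3.13987049e+00, -2.64201877e-04,  4.14799676e-01]), 'ft_force': array([-0.61201849, -0.01108663, -0.47395762]), 'moment': array([-0.01166539, -0.0215769 , -0.02392138]), 'finger_gap': 1.001056870651091}
scene 48.29393624904598 cam [1376. -474.  960.]
top 53.89205311082187 cam [ 400.  -13. 1060.]
wrist 71.33867555071012 cam [ 295. -470.  373.]
scene tray_grid [([310.0, 229.0], 0.68), ([268.0, 253.0], 0.16)]
scene tray_foot [([266.0, 255.0], 0.78), ([307.0, 237.0], 0.51)]
scene tray_handle [([361.0, 204.0], 0.56)]
scene frame [([328.0, 228.0], 0.85), ([284.0, 202.0], 0.74)]
scene rod [([
[... 370 characters left out ...]
 233.0], 0.56)]
scene tube_rack [([425.0, 252.0], 0.78), ([204.0, 233.0], 0.48)]
top tray_grid [([337.0, 211.0], 0.96)]
top tray_foot [([387.0, 208.0], 0.93), ([247.0, 127.0], 0.59)]
top tray_handle [([268.0, 210.0], 0.9)]
top frame [([332.0, 279.0], 0.8)]
top rod [([162.0, 198.0], 0.59)]
top stand [([195.0, 197.0], 0.76), ([457.0, 202.0], 0.73)]
top carousel [([457.0, 201.0], 0.64)]
top tray [([339.0, 215.0], 0.82), ([457.0, 204.0], 0.43)]
top reagent_bottle [([310.0, 126.0], 0.59)]
top flask [([346.0, 128.0], 0.61)]
top wash_bottle [([390.0, 131.0], 0.64)]
top tip_box [([209.0, 290.0], 0.69)]
top beaker [([444.0, 281.0], 0.59)]
top tube_rack [([246.0, 127.0], 0.93), ([210.0, 291.0], 0.39)]
```

View pics/top0.png

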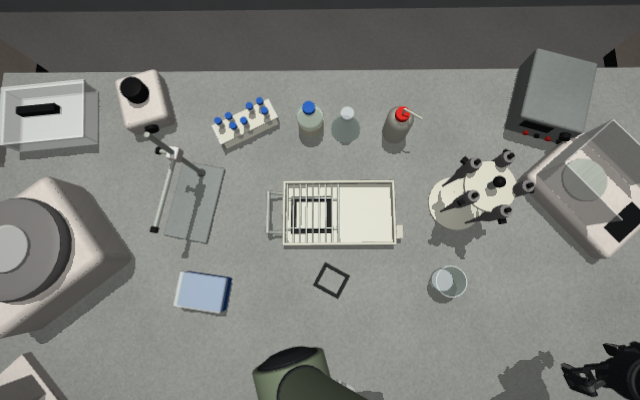

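View pics/scene0.png

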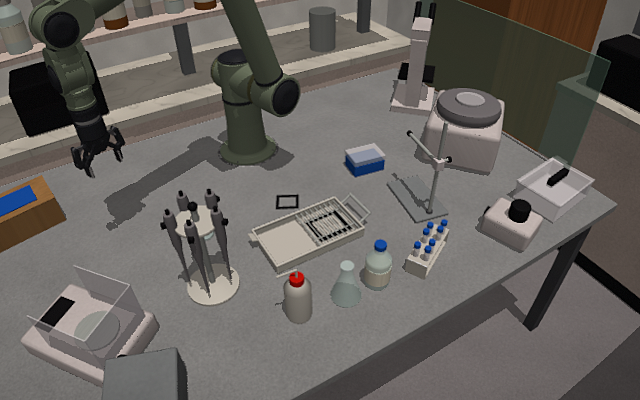

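The top view shows the tray at (340,213), its handle at (268,213) to the left, and the stand on the left with the rod's free end at (155,229). There are two frame candidates. The one under the grid at about (311,215) fits: it is under the wires and larger. The loose one at (332,280) is smaller and is the look-alike. I'll confirm this in a crop and fit the geometry.

```bash
cat > b.py <<'E'
from h import *
p=viewer.get_image("top");q=viewer.get_image("scene")
save(p,"t1",(240,160,420,310),4);save(p,"t1s",(130,100,270,260),4);save(q,"s1s",(370,110,470,230),5); save(q,"s1t",(240,180,390,280),5)
s=viewer
def a(l): 
    o=viewer.spot_point(p,l)[0]["pixel"]; return o
for l,z in [("tray_grid",26),("tray_foot",0),("tray_handle",50),("tray",0),("frame",3),("rod",200),("stand",0),("carousel",0),("reagent_bottle",0),("flask",0),("wash_bottle",0),("tip_box",0),("beaker",0),("tube_rack",0)]:
    print(l,np.round(a(l)),onz(p,a(l),z).round(1))
for l in ["rod","tray_handle","tray_foot"]:
    x=tri([(p,a(l)),(q,viewer.spot_point(q,l)[0]["pixel"])]);print("tri",l,x.round(1))
# small frame corners-ish
for n,c in dict(l=(313,279),r=(351,281),t=(331,262),b=(333,298)).items(): print(n,onz(p,c,6).round(1))
E
python3 b.py
```

```text
tray_grid [339. 211.] [537.  -36.3  26. ]
tray_foot [389. 211.] [ 540.4 -172.6    0. ]
tray_handle [267. 214.] [526.1 150.3  50. ]
tray [339. 215.] [529.5 -38.8   0. ]
frame [334. 278.] [361.2 -24.3   3. ]
rod [161. 200.] [538.6 362.6 200. ]
stand [193. 197.] [579.4 363.8   0. ]
carousel [453. 201.] [ 565.7 -345.5    0. ]
reagent_bottle [315. 127.] [779.5  27.8   0. ]
flask [346. 128.] [776.5 -57.9   0. ]
wash_bottle [391. 132.] [ 762.9 -184.5    0. ]
tip_box [208. 289.] [332.6 306.3   0. ]
beaker [439. 282.] [ 353.8 -297.9    0. ]
tube_rack [247. 126.] [781.6 221.3   0. ]
tri rod [542.5 371.6 189.4]
tri tray_handle [530.8 158.7  42. ]
tri tray_foot [ 540.4 -171.6    2.2]
l [359.6  31.2   6. ]
r [354.8 -68.1   6. ]
t [403.5 -16.    6. ]
b [311.7 -21.    6. ]
```

View pics/t1.png

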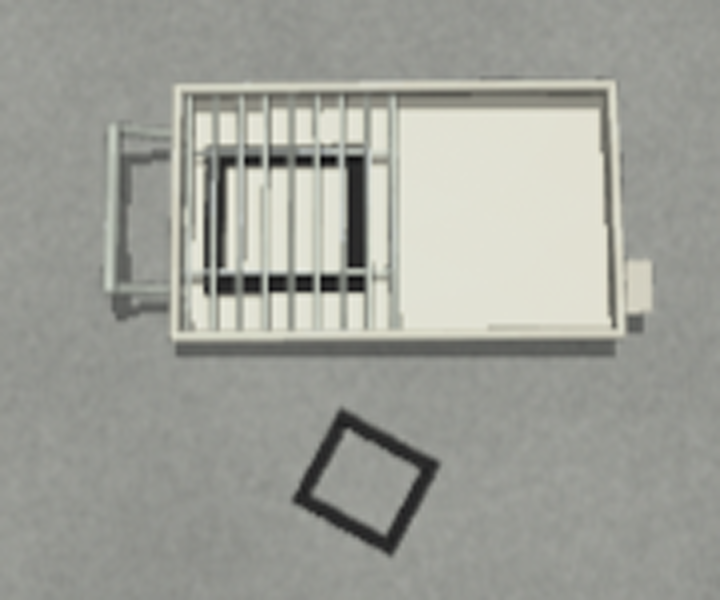

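View pics/t1s.png

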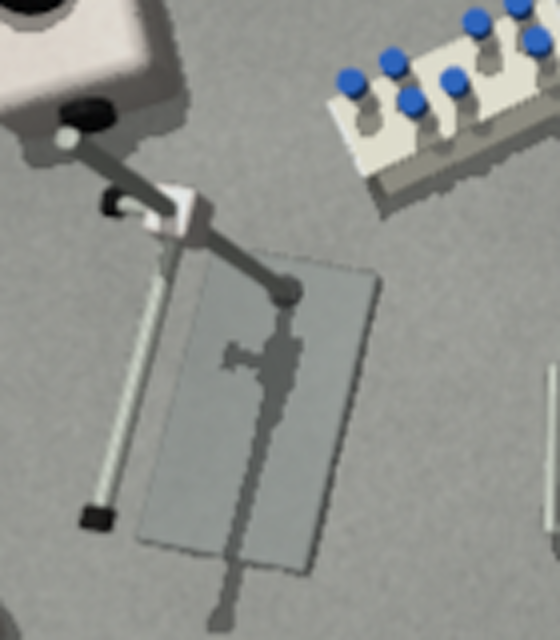

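View pics/s1s.png

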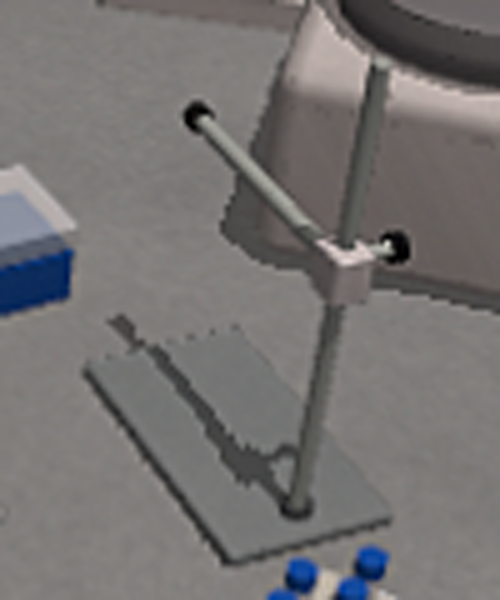

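```bash
cat > c.py <<'E'
from h import *
p=viewer.get_image("top");q=viewer.get_image("scene")
t=lambda x,y:(240+x/4,160+y/4)
for n,c,z in [("NE+",(175,87),34),("far open",(614,83),34),("near open",(624,336),34),("near h",(172,337),34)]:
    print(n,onz(p,t(*c),z).round(1))
a=onz(p,t(112,124),54);b=onz(p,t(110,290),54);print("bar",a.round(1),b.round(1),(a+b)/2)
u=lambda x,y:(130+x/4,100+y/4)
w=lambda x,y:(370+x/5,110+y/5)
from scipy.optimize import least_squares
pts=[((-102,0,200),p,u(97,520)),((80,0,340),p,u(67,138)),((80,0,12),p,u(285,290)),((-105,60,12),p,u(137,540)),((-105,-60,12),p,u(308,575)),((105,-60,12),p,u(380,272)),
((-102,0,200),q,w(197,115)),((80,0,340),q,w(380,65)),((80,0,12),q,w(297,508)),((105,-60,12),q,w(230,562)),((-105,-60,12),q,w(85,372)),((105,60,12),q,w(390,520))]
def W(v,X):
    c,s=np.cos(v[2]),np.sin(v[2]);return [v[0]+c*X[0]-s*X[1],v[1]+s*X[0]+c*X[1],X[2]]
def f(v):
    return np.concatenate([proj(pp,W(v,X))[0]-np.array(px) for X,pp,px in pts])
r=least_squares(f,[579,364,-.3],loss="soft_l1");v=r.x;print("stand",v,f(v).round(1))
print("rod origin",W(v,(-20,0,200)),"tip",W(v,(-102,0,200)),"clamp",W(v,(65,0,200)))
E
python3 c.py
```

```text
NE+ [613.8 109.7  34. ]
far open [ 616.  -182.2   34. ]
near open [ 449.4 -183.5   34. ]
near h [448.4 108.3  34. ]
bar [585.1 147.9  54. ] [477.2 146.3  54. ] [531.1400114  147.10093912  54.        ]
stand [ 5.68945847e+02  3.53885202e+02 -1.83895039e-01] [ 0.   1.2  0.1 -2.1  0.3 -1.  -1.  -1.1 -0.3 -1.6 -0.2 -1.4 -2.  -0.9
 -0.6 -1.3 -1.   0.  -0.3 -1.  -1.5 -2.5  0.7 -2. ]
rod origin [np.float64(549.2830685269543), np.float64(357.5424082260165), 200] tip [np.float64(468.6656783812678), np.float64(372.53695410437416), 200] clamp [np.float64(632.8498753852878), np.float64(341.9992814008897), 200]
```

View pics/s1t.png

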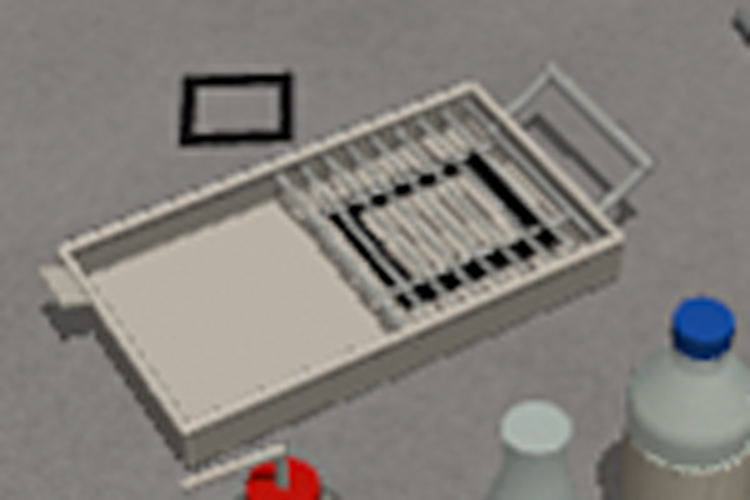

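The crops confirm it. The black frame under the grid, about 41×37 px at (311,215), has the 110:100 proportions. The loose one at (332,280) is smaller, so it is the look-alike. The tray centre is at about (532,-37) with its x axis along +Y, the bar is at (531,147.5,50), and the rod tip is at (469,372,200) with the rod's yaw at about -0.18.

Next I move to hover above the handle.

```bash
cat >> h.py <<'E'
def go(x,y,z,yawdeg,s=None):
    s=s or sense(); psi=s["ee_rot"][2]; p=np.array(s["tool_pos"])
    d=np.array([x,y,z])-p; c,n=np.cos(psi),np.sin(psi)
    t=-(yawdeg-np.degrees(psi))
    print("units",np.round([(d[0]*c+d[1]*n)/60,(d[0]*n-d[1]*c)/60,-d[2]/60,t/10],3),"from",p.round(1),np.degrees(psi).round(1))
E
python3 -c "
from h import *
go(531,147.5,130,180)"
```

```text
units [  9.09   -7.85    2.055 -15.623] from [ 221.7 -503.4  253.3] 23.8
```

play_rows(steps=[0.9,-0.8,0,-1,1.8,-1.6,0,-2,2.7,-2.4,0,-3,3.6,-3.2,0,-4,4.5,-4,0,-5,5.4,-4.8,0,-6,6.3,-5.6,0,-7,7.2,-6.3,0,-8,8,-7,0,-9,8.6,-7.4,0,-10,9.09,-7.85,0,-11,9.09,-7.85,0,-12], gripper=-0.25)

```text
time_s: 4.95
tool_pos: [531.9, 150.4, 253.2]
ee_rot: [3.141, 0.0, 2.518]
ft_force: [-0.7, -0.2, -1.2]
finger_gap: 0.375
```

```bash
python3 -c "
from h import *
print(sense()['finger_gap'],sense()['joint_positions'].round(2));go(531,147.5,130,180)"
```

```text
0.37533462448251803 [ 0.14  0.33 -0.19  1.05  0.    0.77]
units [-0.016 -0.048  2.053 -3.574] from [531.9 150.4 253.2] 144.3
```

play_rows(steps=[0,0,0.6,-1,0,0,1.2,-2,0,-0.03,1.7,-3,-0.01,-0.05,2.05,-3.57,-0.01,-0.05,2.05,-3.57,-0.01,-0.05,2.05,-3.57])

```text
time_s: 5.7
tool_pos: [530.3, 144.8, 131.1]
ee_rot: [3.141, 0.001, 3.131]
ft_force: [0.7, 0.5, -0.5]
finger_gap: 0.375
```

```bash
python3 -c "
from h import *
w=viewer.get_image('wrist');q=viewer.get_image('scene');save(w,'w1');save(q,'s2',(260,120,440,270),4)
for X in [(531,147.5,50),(479,147.5,50),(583,147.5,50)]: print(proj(w,X).round(),proj(q,X).round())
print([ (np.round(o['pixel']),o['conf']) for o in viewer.spot_point(w,'tray_handle')])
go(531,147.5,56,180)"
```

```text
[[329. 221.]] [[358. 203.]]
[[329. 154.]] [[349. 194.]]
[[330. 278.]] [[368. 212.]]
[(array([331., 222.]), 0.96)]
units [-0.006  0.044  1.258 -0.057] from [530.6 144.9 131.5] 179.4
```

View pics/w1.png

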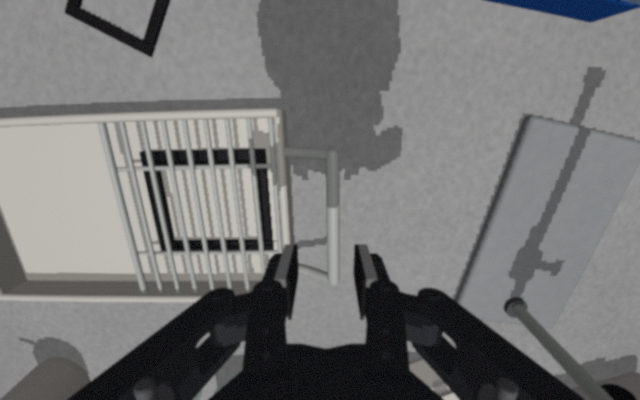

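View pics/s2.png

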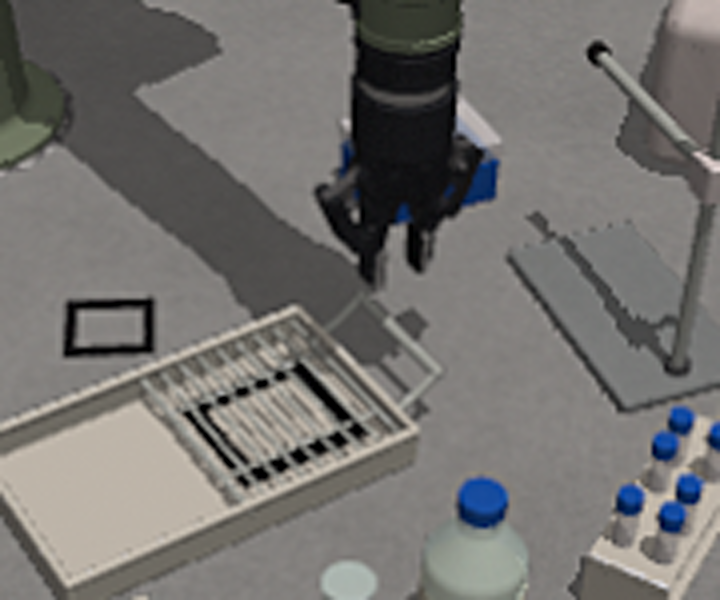

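The wrist view shows the bar at column 332 against 329 predicted, so its y is about 149. The fingers straddle it with room to the end wall. I descend and close.

play_rows(steps=[0,0.065,0.3,0,0,0.065,0.7,0,0,0.065,1.0,0,0,0.065,1.2,0,0,0.065,1.26,0,0,0.065,1.26,0])

```text
time_s: 6.6
tool_pos: [530.1, 148.6, 55.1]
ee_rot: [3.142, 0.001, 3.132]
ft_force: [0.8, -0.6, 0.2]
finger_gap: 0.38
```

play_rows(steps=[0,0,0,0,0,0,0,0,0,0,0,0,0,0,0,0,0,0,0,0,0,0,0,0], gripper=-1)

```text
time_s: 7.35
tool_pos: [530.4, 149.0, 55.5]
ee_rot: [3.141, 0.002, 3.133]
ft_force: [-0.1, 1.6, 5.7]
finger_gap: 0.091
```

```bash
python3 -c "
from h import *
s=sense();print(s['tool_pos'],s['ft_force'],s['finger_gap'],np.degrees(s['ee_rot'][2]))
w=viewer.get_image('wrist');q=viewer.get_image('scene');save(w,'w2');save(q,'s3',(260,120,440,270),4)"
```

```text
[530.40142335 149.01507805  55.51333023] [-0.11280595  1.55396827  5.70188498] 0.0913900930761401 179.49248372792087
```

View pics/w2.png

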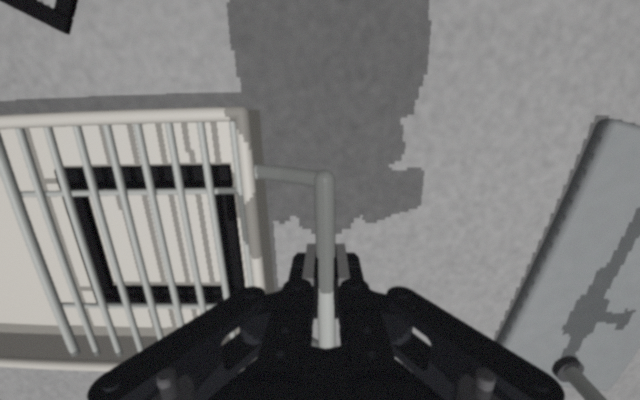

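The bar is held. I tip along the arc about the foot, in small increments to about 15°.

play_rows(steps=[0,-0.023,-0.14,0,0,-0.05,-0.28,0,0,-0.083,-0.42,0,0,-0.117,-0.557,0,0,-0.155,-0.694,0,0,-0.197,-0.83,0,0,-0.242,-0.965,0,0,-0.29,-1.1,0,0,-0.342,-1.232,0,0,-0.398,-1.363,0,0,-0.398,-1.363,0,0,-0.398,-1.363,0])

```text
time_s: 8.95
tool_pos: [529.5, 124.6, 136.4]
ee_rot: [-3.141, 0.0, 3.132]
ft_force: [1.0, 1.9, -2.5]
finger_gap: 0.091
```

```bash
python3 -c "
from h import *
s=sense();print(s['tool_pos'],s['ft_force'],s['finger_gap'],np.degrees(s['ee_rot'][2]))
q=viewer.get_image('scene');save(q,'s4',(230,120,410,270),4)"
```

```text
[529.53474073 124.63852643 136.41380363] [ 1.03863006  1.93049691 -2.52972476] 0.09131134254756613 179.46493498210515
```

View pics/s4.png

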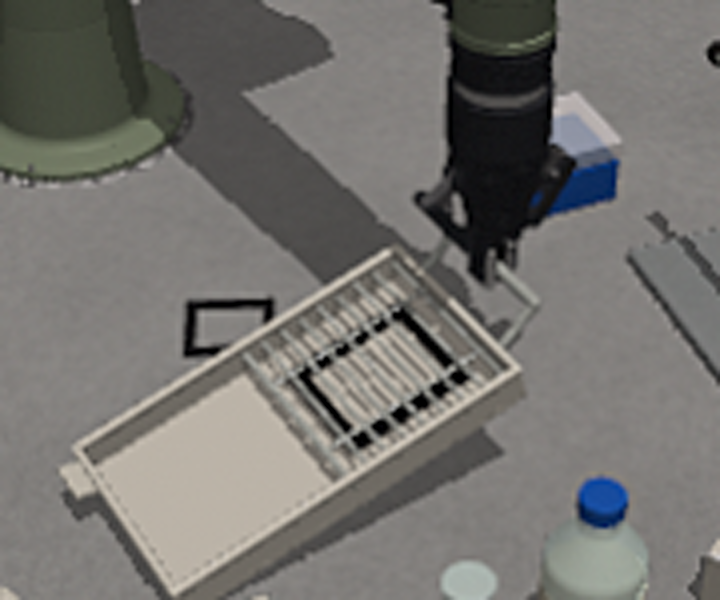

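The tray pivots cleanly at about 15°, with the frame still under the grid. I continue to about 20°, then look again.

play_rows(steps=[0,-0.04,-0.087,0,0,-0.08,-0.172,0,0,-0.122,-0.257,0,0,-0.166,-0.341,0,0,-0.212,-0.425,0,0,-0.212,-0.425,0,0,-0.212,-0.425,0,0,-0.212,-0.425,0])

```text
time_s: 10.0
tool_pos: [529.4, 112.1, 161.9]
ee_rot: [3.142, -0.0, 3.132]
ft_force: [1.2, 2.0, -2.9]
finger_gap: 0.092
```

```bash
python3 -c "
from h import *
s=sense();print(s['tool_pos'],s['ft_force'],s['finger_gap'],np.degrees(s['ee_rot'][2]))
q=viewer.get_image('scene');save(q,'s5',(230,120,410,270),4)"
```

```text
[529.40472076 112.09328489 161.87232995] [ 1.15359713  2.02558939 -2.89392525] 0.09172062201818222 179.4747506932051
```

View pics/s5.png

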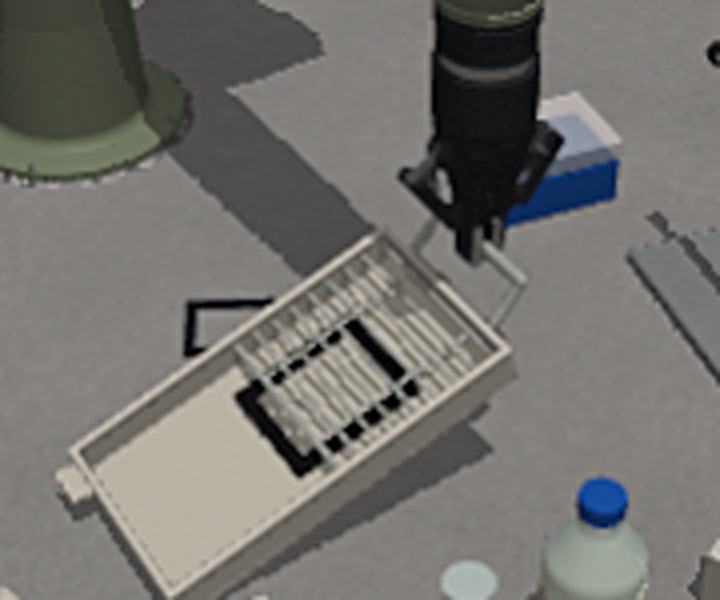

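It is sliding at about 20°. I tip a little more and let it run.

play_rows(steps=[0,-0.045,-0.083,0,0,-0.07,-0.124,0,0,-0.07,-0.124,0,0,-0.07,-0.124,0,0,-0.07,-0.124,0,0,-0.07,-0.124,0,0,-0.07,-0.124,0,0,-0.07,-0.124,0])

```text
time_s: 11.05
tool_pos: [529.3, 107.8, 169.3]
ee_rot: [-3.141, -0.0, 3.132]
ft_force: [0.8, 0.9, -3.2]
finger_gap: 0.089
```

```bash
python3 -c "
from h import *
s=sense();print(s['tool_pos'],s['ft_force'],s['finger_gap'],np.degrees(s['ee_rot'][2]))
q=viewer.get_image('scene');save(q,'s6',(230,120,410,270),4)"
```

```text
[529.32481914 107.75780383 169.33341147] [ 0.81413223  0.88148018 -3.20472356] 0.08886636406595375 179.46317398316742
```

View pics/s6.png

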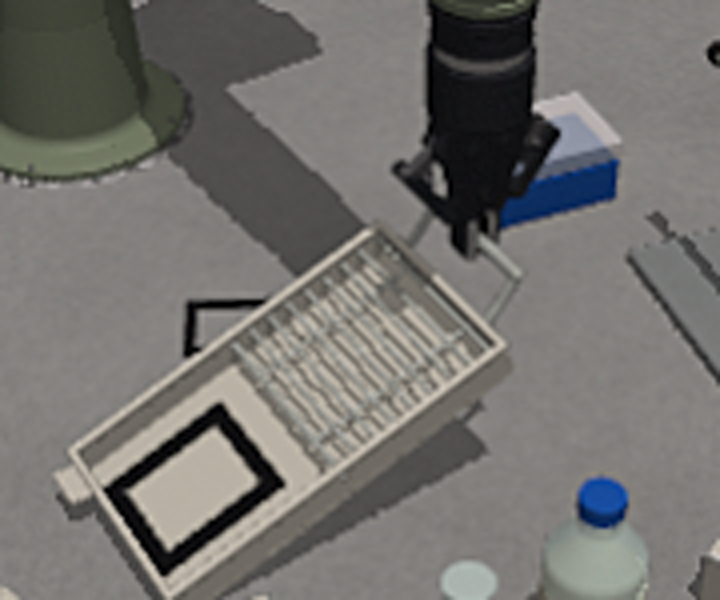

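The frame has slid fully to the open end. I lower the tray back along the arc.

play_rows(steps=[0,0.08,0.145,0,0,0.16,0.29,0,0,0.22,0.42,0,0,0.28,0.547,0,0,0.335,0.68,0,0,0.388,0.81,0,0,0.436,0.945,0,0,0.482,1.08,0,0,0.523,1.217,0,0,0.562,1.353,0,0,0.596,1.49,0,0,0.628,1.63,0])

```text
time_s: 12.6
tool_pos: [529.8, 145.7, 71.1]
ee_rot: [3.141, 0.0, 3.132]
ft_force: [0.6, -1.3, -2.6]
finger_gap: 0.091
```

```bash
python3 -c "
from h import *
s=sense();print(s['ft_force']);go(530.4,149,55.5,180)"
```

```text
[ 0.63503661 -1.32561844 -2.57054247]
units [-0.01   0.056  0.26  -0.054] from [529.8 145.7  71.1] 179.5
```

play_rows(steps=[0,0.016,0.07,0,0,0.03,0.14,0,0,0.045,0.2,0,0,0.053,0.24,0,0,0.055,0.265,0,0,0.055,0.275,0,0,0.055,0.275,0])

```text
time_s: 13.48
tool_pos: [530.4, 149.0, 57.3]
ee_rot: [3.141, 0.002, 3.132]
ft_force: [-4.7, -4.1, 14.4]
finger_gap: 0.09
```

```bash
python3 -c "
from h import *
s=sense();print(s['tool_pos'],s['ft_force'],s['finger_gap'])
q=viewer.get_image('scene');save(q,'s7',(230,120,410,270),4)"
```

```text
[530.44276999 148.99048004  57.32917354] [-4.65931129 -4.06203611 14.44258447] 0.09026084785648819
```

View pics/s7.png

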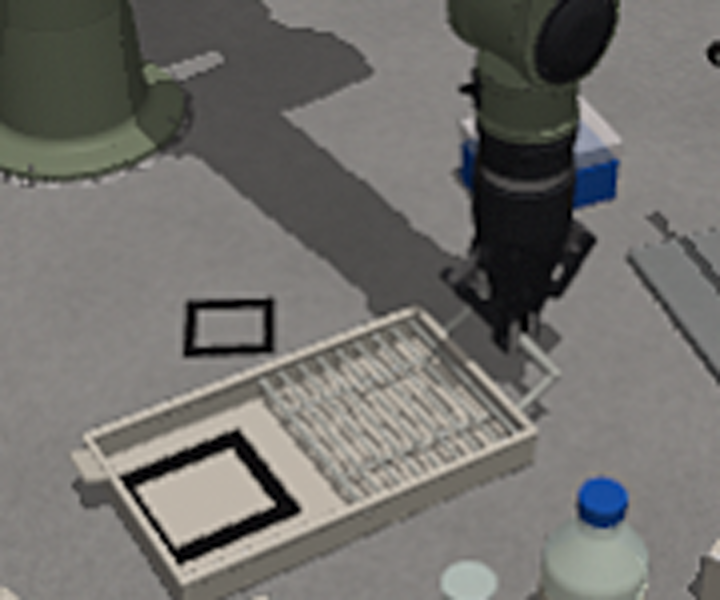

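The tray is down and the force shows it bearing on the bench. I relieve the load, open, wait, and rise.

play_rows(steps=[0,0,-0.02,0,0,0,-0.02,0,0,0,-0.02,0,0,0,-0.02,0,0,0,-0.02,0,0,0,-0.02,0], gripper=-0.25)

```text
time_s: 14.28
tool_pos: [529.7, 148.8, 56.2]
ee_rot: [3.142, -0.0, 3.132]
ft_force: [-0.1, -0.5, -0.8]
finger_gap: 0.373
```

play_rows(steps=[0,0,-0.2,0,0,0,-0.6,0,0,0,-1.2,0,0,0,-2,0,0,0,-2.5,0,0,0,-2.5,0])

```text
time_s: 15.02
tool_pos: [531.7, 149.1, 209.9]
ee_rot: [3.141, 0.006, 3.132]
ft_force: [-0.3, 0.3, -0.3]
finger_gap: 0.374
```

```bash
python3 -c "
from h import *
s=sense();print(s['tool_pos'],s['ft_force'],s['finger_gap'])
q=viewer.get_image('scene');save(q,'s8',(230,170,380,280),5)
p=viewer.get_image('top');save(p,'t2',(240,160,420,310),4)"
```

```text
[531.68000591 149.10552192 209.85995089] [-0.2867009   0.28737219 -0.29231644] 0.3742571282420795
```

View pics/t2.png

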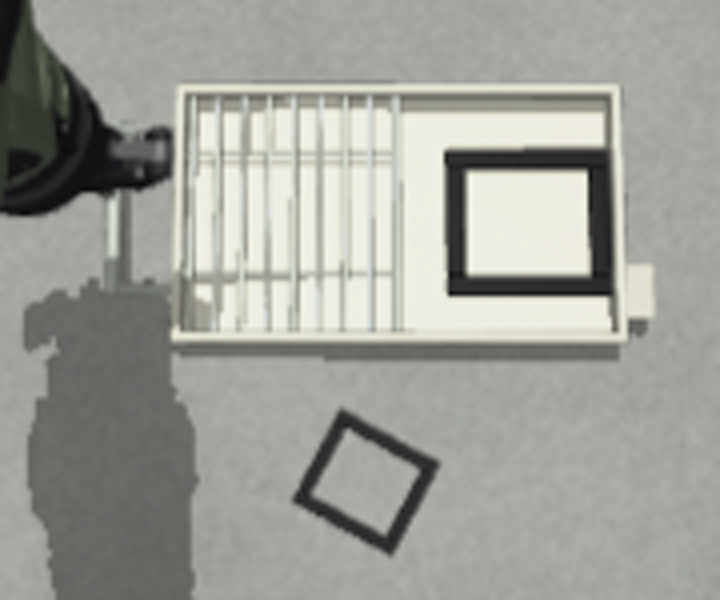

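View pics/s8.png

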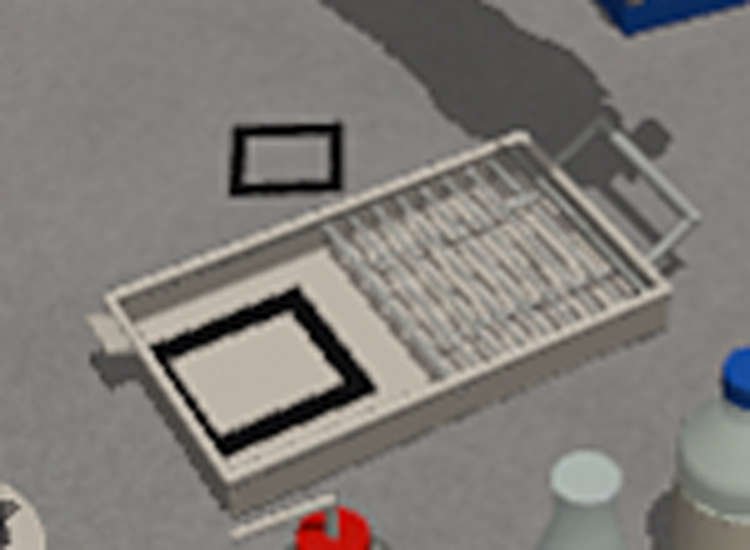

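The tray is flat and released, and the frame lies square in the open end. I measure the frame's pose.

```bash
python3 -c "
from h import *
p=viewer.get_image('top')
t=lambda x,y:(240+x/4,160+y/4)
C=[onz(p,t(*c),14) for c in [(445,149),(447,296),(611,149),(612,295)]]
I=[onz(p,t(*c),14) for c in [(467,168),(467,276),(589,170),(592,276)]]
print(np.round(C,1));print(np.round(I,1));print(np.mean(C,0),np.mean(I,0))
for c in [(178,87),(618,86),(625,337),(174,337)]:print(onz(p,t(*c),34).round(1))
go(574,-110,120,90)"
```

```text
[[ 575.   -70.8   14. ]
 [ 476.4  -71.    14. ]
 [ 574.9 -182.1   14. ]
 [ 477.2 -179.8   14. ]]
[[ 562.1  -85.4   14. ]
 [ 489.7  -84.4   14. ]
 [ 560.7 -167.    14. ]
 [ 489.7 -167.    14. ]]
[ 525.88913883 -125.949444     14.        ] [ 525.52655152 -125.96724943   14.        ]
[613.8 107.7  34. ]
[ 613.9 -184.8   34. ]
[ 448.8 -184.1   34. ]
[448.4 107.   34. ]
units [-0.789 -4.304  1.428  8.946] from [529.1 148.7 205.7] 179.5
```

play_rows(steps=[-0.07,-0.45,0.1,1,-0.15,-0.9,0.2,2,-0.22,-1.4,0.4,3,-0.3,-2,0.6,4,-0.38,-2.6,0.8,5,-0.5,-3.2,1,6,-0.6,-3.7,1.2,7,-0.66,-4.1,1.4,8,-0.7,-4.31,1.43,8.95,-0.7,-4.31,1.43,8.95,-0.7,-4.31,1.43,8.95])

```text
time_s: 16.55
tool_pos: [568.7, -109.5, 119.8]
ee_rot: [-3.14, -0.001, 1.573]
ft_force: [-0.8, 0.2, 0.1]
finger_gap: 0.376
```

```bash
python3 -c "
from h import *
w=viewer.get_image('wrist');save(w,'w3')
for X in [(575.7,-71,14),(475.7,-71,14),(575.7,-181,14),(561.7,-85,14)]: print(proj(w,X).round())
go(568.7,-110,34,90)"
```

```text
[[335. 165.]]
[[214. 165.]]
[[334. 280.]]
[[318. 181.]]
units [-0.009 -0.003  1.435  0.011] from [ 568.9 -109.4  120.1] 90.1
```

View pics/w3.png

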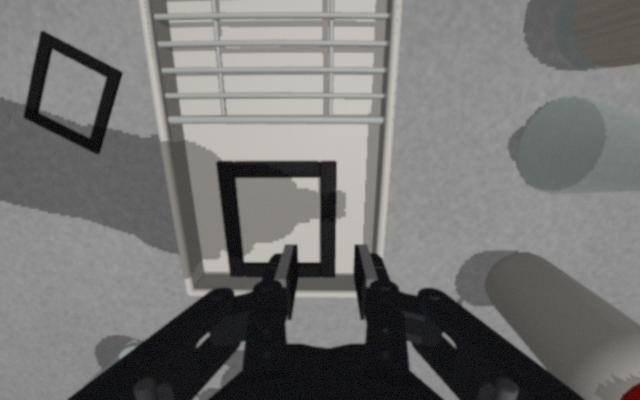

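The frame's corners show at (336,162) and (218,163), within 2–3 px of prediction. I descend onto the far side member and close.

play_rows(steps=[-0.01,0.005,0.4,0,-0.01,0.005,0.8,0,-0.01,0.005,1.1,0,-0.01,0.005,1.3,0,-0.01,0.005,1.43,0,-0.01,0.005,1.48,0,-0.01,0.005,1.48,0])

```text
time_s: 17.48
tool_pos: [569.9, -110.8, 32.0]
ee_rot: [3.141, 0.0, 1.57]
ft_force: [-0.9, -1.0, 0.7]
finger_gap: 0.376
```

play_rows(steps=[0,0,0,0,0,0,0,0,0,0,0,0,0,0,0,0,0,0,0,0,0,0,0,0], gripper=-1)

```text
time_s: 18.23
tool_pos: [570.2, -111.0, 32.5]
ee_rot: [3.14, 0.0, 1.57]
ft_force: [0.4, 0.6, 5.9]
finger_gap: 0.131
```

```bash
python3 -c "
from h import *
s=sense();print(s['tool_pos'],s['ft_force'],s['finger_gap']*85)
w=viewer.get_image('wrist');save(w,'w4')"
```

```text
[ 570.19278849 -110.98529015   32.46602492] [0.37519592 0.58379532 5.90606841] 11.165910390203601
```

View pics/w4.png

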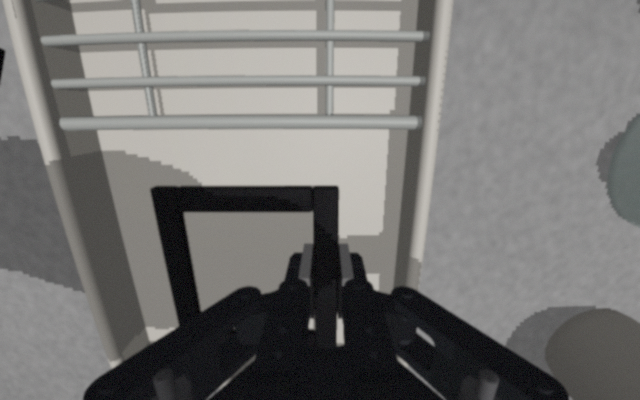

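Gripped: the gap reads 11.2 mm with the same -2.5 mm bias as on the 10 mm bar, so it is on the 14 mm member. I lift.

play_rows(steps=[0,0,-0.15,0,0,0,-0.4,0,0,0,-0.8,0,0,0,-1.3,0,0,0,-1.8,0,0,0,-2,0,0,0,-2,0])

```text
time_s: 19.15
tool_pos: [570.2, -111.0, 152.6]
ee_rot: [3.14, 0.001, 1.57]
ft_force: [0.3, 0.4, -0.5]
finger_gap: 0.133
```

```bash
python3 -c "
from h import *
s=sense();print(s['tool_pos'],s['ft_force'],s['finger_gap']*85)
w=viewer.get_image('wrist');save(w,'w5')
q=viewer.get_image('scene');save(q,'s9',(230,130,380,260),5)"
```

```text
[ 570.16573892 -110.96323896  152.60227777] [ 0.3064923   0.42052037 -0.46003835] 11.315994694913892
```

View pics/w5.png

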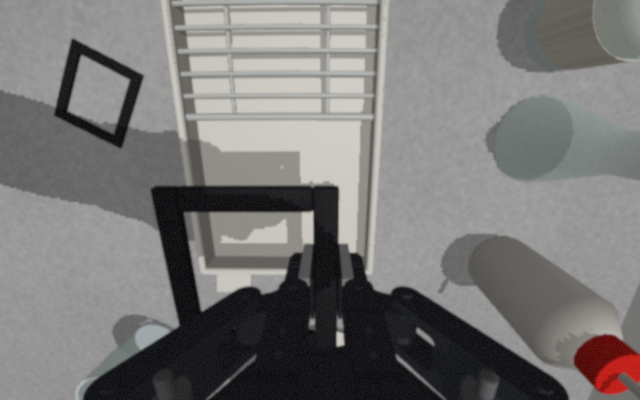

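View pics/s9.png

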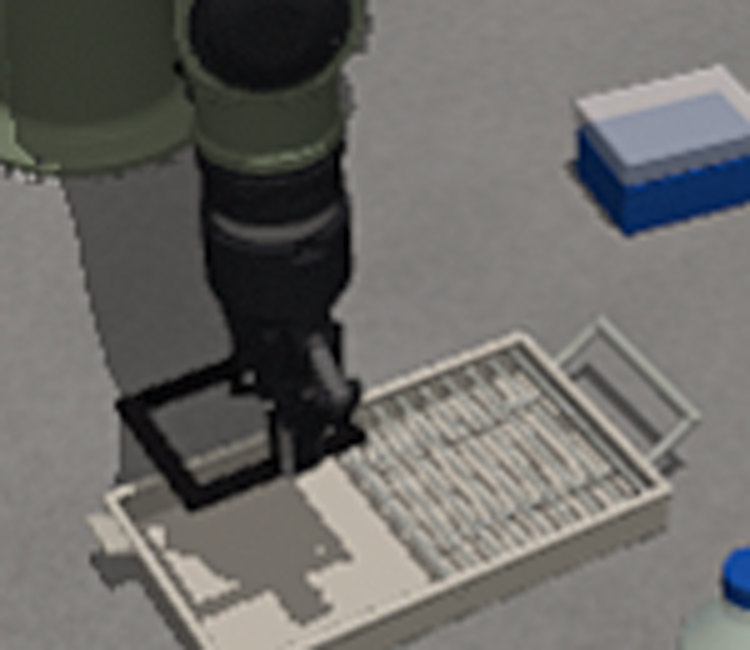

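The frame is rigidly held and level. With the tool always pointing down, I will bring the level frame under the rod so that the near member stays outside the free end. Then I raise it: the rod holds the far member down, which tilts the frame and threads it. First I refine the rod axis.

```bash
cat > d.py <<'E'
from h import *
p=viewer.get_image('top');q=viewer.get_image('scene')
save(p,'t3',(140,120,200,240),5);save(q,'s10',(395,120,455,180),10)
print("rod",[ (np.round(o['pixel'],1),round(o['conf'],2)) for o in viewer.spot_point(p,'rod')])
E
python3 d.py
```

```text
rod [(array([164.7, 197.3]), 0.64)]
```

View pics/t3.png

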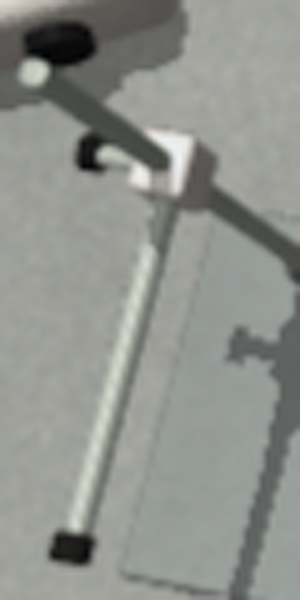

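View pics/s10.png

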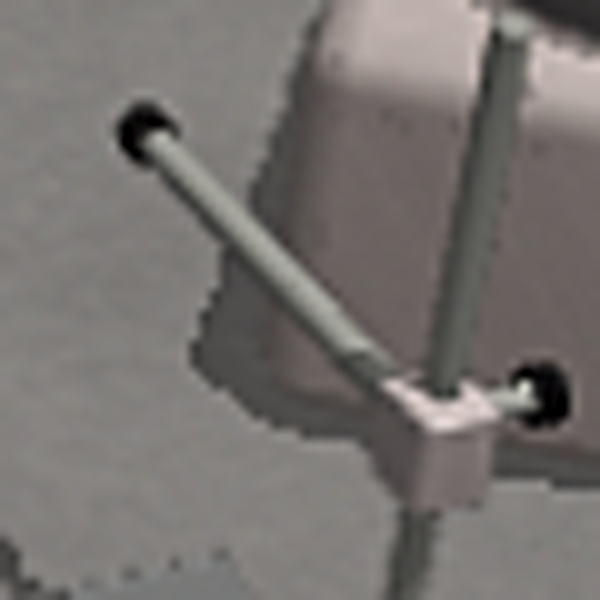

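```bash
python3 -c "
from h import *
p=viewer.get_image('top');q=viewer.get_image('scene')
a=onz(p,(140+70/5,120+563/5),200);b=onz(p,(140+168/5,120+205/5),200)
d=b-a;print('tip',a.round(1),b.round(1),np.arctan2(d[1],d[0]),np.linalg.norm(d))
qa=(395+14.6,120+13.2)
c0=onz(p,(140+72/5,120+547/5),200)  # cap centre
print(c0.round(1),tri([(p,(140+72/5,120+547/5)),(q,qa)]).round(1),proj(q,c0),qa)
"
```

```text
tip [465.7 372.9 200. ] [627.7 341.1 200. ] -0.19350757071170527 165.07308093617237
[472.7 372.5 200. ] [473.8 375.6 196.8] [[408.24816434 132.66497859]] (409.6, 133.2)
```

```bash
python3 -c "
from h import *
go(380,300,201.5,169.1)"
```

```text
units [ 6.842 -3.156 -0.846 -7.914] from [ 569.1 -110.6  150.8] 90.0
```

play_rows(steps=[0.3,-0.3,-0.3,-0.7,0.9,-0.6,-0.6,-1.4,1.6,-1,-0.85,-2.1,2.3,-1.4,-0.85,-2.8,3,-1.8,-0.85,-3.5,3.7,-2.1,-0.85,-4.2,4.4,-2.4,-0.85,-5,5.1,-2.7,-0.85,-5.8,5.8,-2.9,-0.85,-6.6,6.4,-3.05,-0.85,-7.3,6.84,-3.16,-0.85,-7.91,6.84,-3.16,-0.85,-7.91])

```text
time_s: 21.0
tool_pos: [379.7, 301.0, 202.4]
ee_rot: [-3.141, -0.0, 2.953]
ft_force: [0.2, -1.1, -0.7]
finger_gap: 0.128
```

```bash
python3 -c "
from h import *
s=sense();print(s['joint_positions'].round(2))
go(385,429.5,201.5,169.1)
w=viewer.get_image('wrist');save(w,'w6')
"
```

```text
[ 0.52  0.25 -0.44  0.88  0.    0.71]
units [0.314 2.121 0.014 0.012] from [379.7 301.  202.4] 169.2
```

View pics/w6.png

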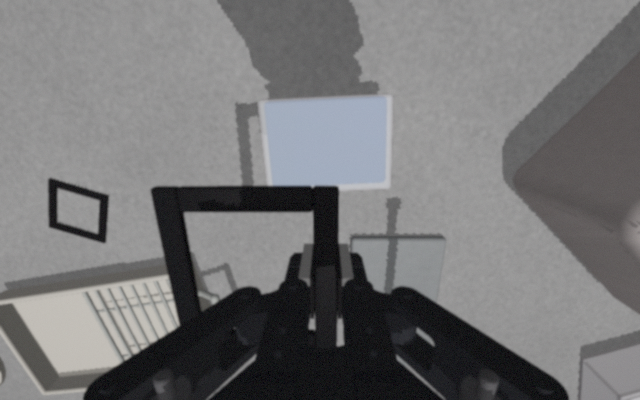

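The wrist view is unchanged, so the frame has not slipped. The near member, at the top of the picture, faces the robot as planned. I move to the lead-in point in front of the rod's tip.

play_rows(steps=[0.1,0.5,0.01,0,0.2,1,0.01,0,0.3,1.5,0.01,0,0.31,2,0.01,0,0.31,2.12,0.01,0,0.31,2.12,0.01,0])

```text
time_s: 21.8
tool_pos: [386.3, 427.1, 201.7]
ee_rot: [-3.14, -0.0, 2.95]
ft_force: [0.1, -0.4, -0.6]
finger_gap: 0.135
```

```bash
python3 -c "
from h import *
go(492.3,408.7,201.5,169.1)
q=viewer.get_image('scene');save(q,'s11',(360,80,480,180),6)
p=viewer.get_image('top');save(p,'t4',(100,150,240,280),5)
"
```

```text
units [-1.792  0.036  0.003 -0.01 ] from [386.3 427.1 201.7] 169.0
```

View pics/s11.png

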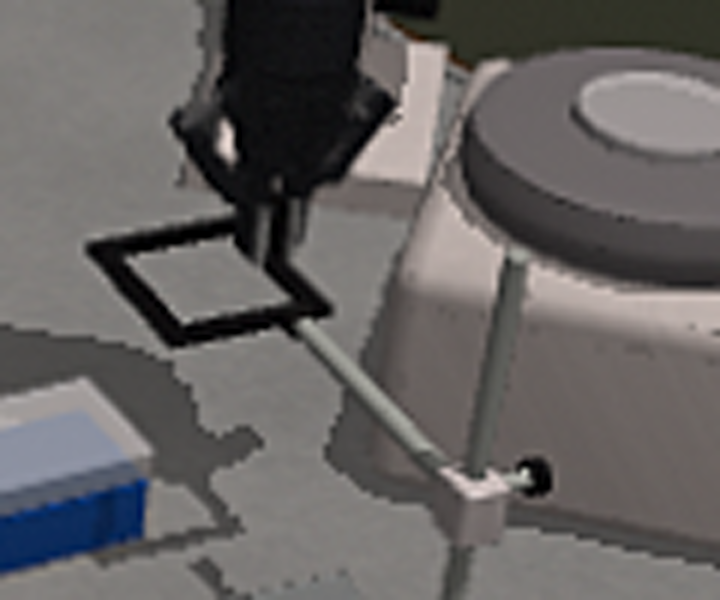

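View pics/t4.png

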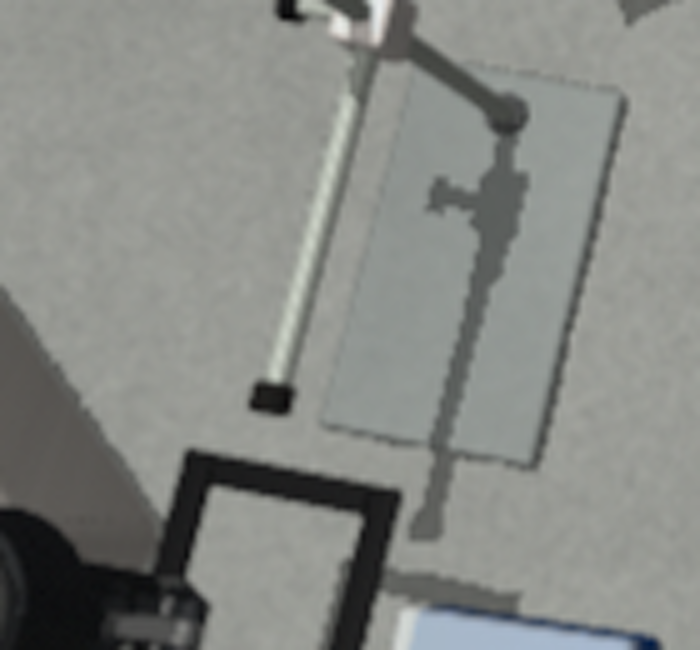

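```bash
python3 -c "
from h import *
p=viewer.get_image('top')
s=sense();psi=s['ee_rot'][2];tp=np.array(s['tool_pos']);tx=np.array([np.cos(psi),np.sin(psi),0]);ty=np.array([np.sin(psi),-np.cos(psi),0])
f=lambda x,y,z:((proj(p,tp+tx*x+ty*y+np.array([0,0,z]))[0]-[100,150])*5).round()
print('far inner L,R',f(-56,-7,-18.5),f(-56,-79,-18.5),'outer',f(-70,7,-18.5),f(-70,-93,-18.5))
print(s['finger_gap'])
# back-project seen far outer corners
for c in [(190,450),(402,490),(208,485),(366,515)]:
    X=onz(p,(100+c[0]/5,150+c[1]/5),tp[2]-18.5);d=X-tp;print(c,X.round(1),'tool',(d@tx).round(1),(d@ty).round(1))
"
```

```text
far inner L,R [200. 474.] [356. 506.] outer [179. 437.] [395. 480.]
0.12790825787676086
(190, 450) [450.5 414.8 183.5] tool -65.5 0.5
(402, 490) [432.9 318.6 183.5] tool -66.6 -97.4
(208, 485) [435.  405.4 183.5] tool -52.1 -11.7
(366, 515) [421.9 333.8 183.5] tool -52.9 -84.5
```

play_rows(steps=[-0.15,0.1,0,0,-0.35,0.1,0,0,-0.6,0.1,0,0,-0.85,0.1,0,0,-1.1,0.1,0,0,-1.35,0.1,0,0,-1.6,0.1,0,0,-1.75,0.1,0,0,-1.82,0.1,0,0,-1.82,0.1,0,0])

```text
time_s: 23.2
tool_pos: [494.5, 413.3, 202.0]
ee_rot: [-3.141, -0.0, 2.951]
ft_force: [0.2, 0.6, -0.3]
finger_gap: 0.134
```

```bash
python3 -c "
from h import *
print(sense()['ft_force'])
q=viewer.get_image('scene');save(q,'s12',(360,80,480,180),6)
p=viewer.get_image('top');save(p,'t5',(100,130,240,260),5)
"
```

```text
[ 0.15413252  0.61241911 -0.34908662]
```

View pics/s12.png

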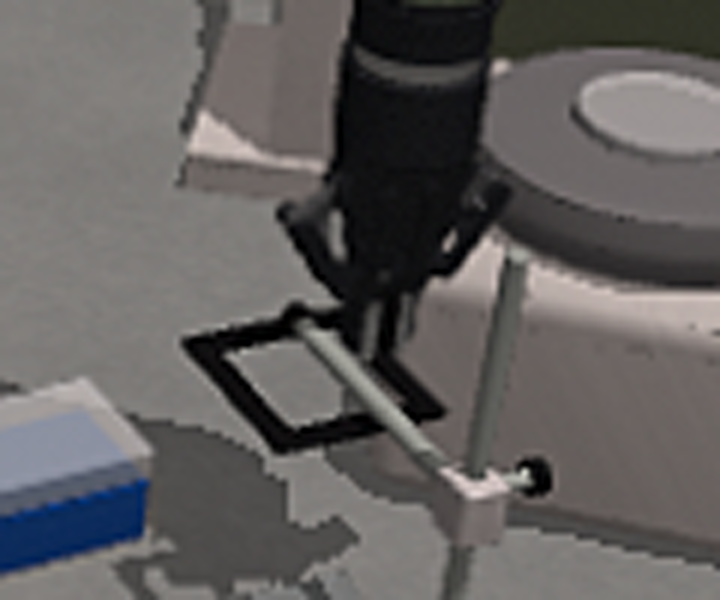

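View pics/t5.png

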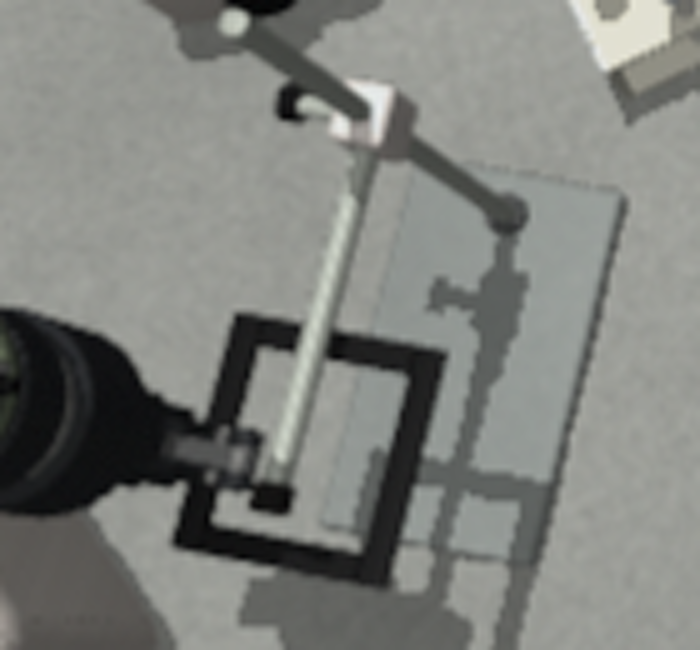

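The frame is level under the rod and its opening encloses the tip at (272,500) in the top crop. There is about 8 mm to the near member and a few mm to the finger. I shift 3 mm sideways away from the rod, then raise slowly so the rod tilts the frame.

play_rows(steps=[0,0.05,0,0,0,0.05,-0.08,0,0,0.05,-0.15,0,0,0.05,-0.2,0,0,0.05,-0.25,0,0,0.05,-0.3,0,0,0.05,-0.35,0,0,0.05,-0.4,0,0,0.05,-0.45,0,0,0.05,-0.5,0,0,0.05,-0.5,0])

```text
time_s: 24.68
tool_pos: [495.1, 416.6, 232.5]
ee_rot: [3.141, -0.0, 2.951]
ft_force: [0.4, 1.0, -2.7]
finger_gap: 0.123
```

```bash
python3 -c "
from h import *
print(sense()['ft_force'],sense()['moment'],sense()['finger_gap'])
q=viewer.get_image('scene');save(q,'s13',(360,80,480,180),6)
w=viewer.get_image('wrist');save(w,'w7')
"
```

```text
[ 0.41957413  1.04471448 -2.69158655] [ 0.32676919  0.05797334 -0.01947   ] 0.12331138064625871
```

View pics/s13.png

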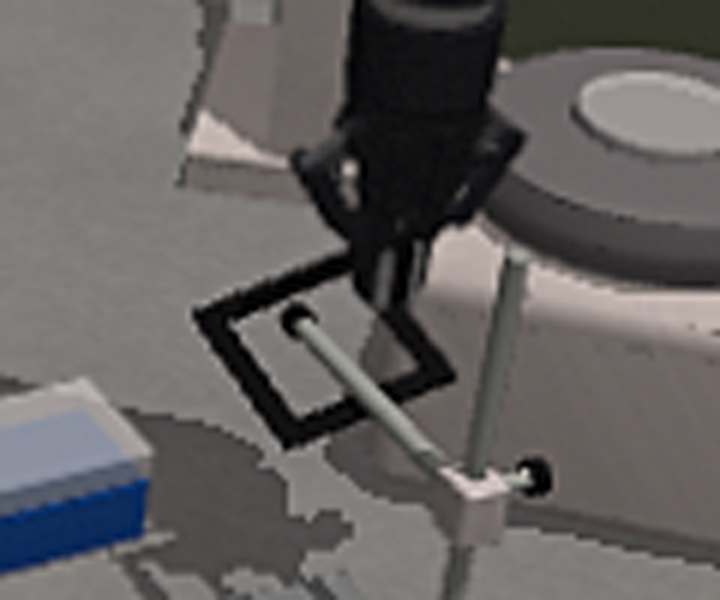

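View pics/w7.png

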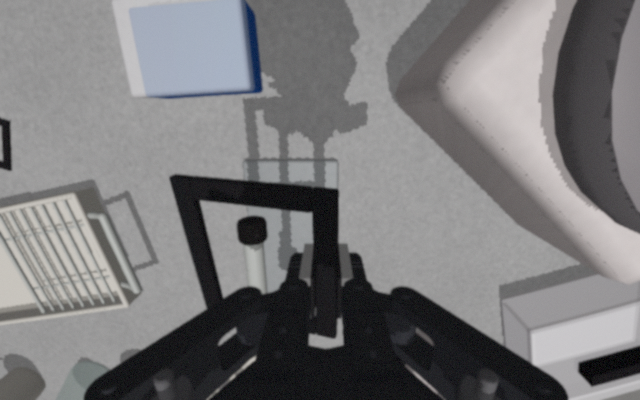

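It is tilting about the jaw axis with only 2.7 N, and the rod tip is through the opening. The cap shows at (252,230) in the wrist view. I raise it further.

play_rows(steps=[0,0,-0.05,0,0,0,-0.1,0,0,0,-0.15,0,0,0,-0.2,0,0,0,-0.25,0,0,0,-0.3,0,0,0,-0.33,0,0,0,-0.33,0])

```text
time_s: 25.78
tool_pos: [495.0, 416.5, 252.2]
ee_rot: [3.141, 0.0, 2.951]
ft_force: [1.0, 0.7, -2.1]
finger_gap: 0.101
```

```bash
python3 -c "
from h import *
print(sense()['ft_force'],sense()['moment'],sense()['finger_gap'])
q=viewer.get_image('scene');save(q,'s14',(360,80,480,180),6)
p=viewer.get_image('top');save(p,'t6',(100,130,240,260),5)
w=viewer.get_image('wrist');save(w,'w8')
"
```

```text
[ 1.02231719  0.66880735 -2.05667881] [ 0.52386022 -0.20384432  0.13235456] 0.10074838688445344
```

View pics/s14.png

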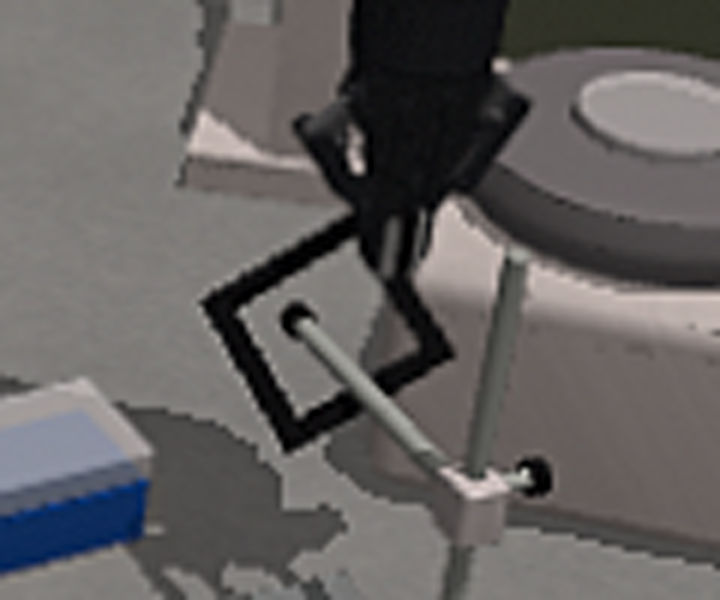

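View pics/t6.png

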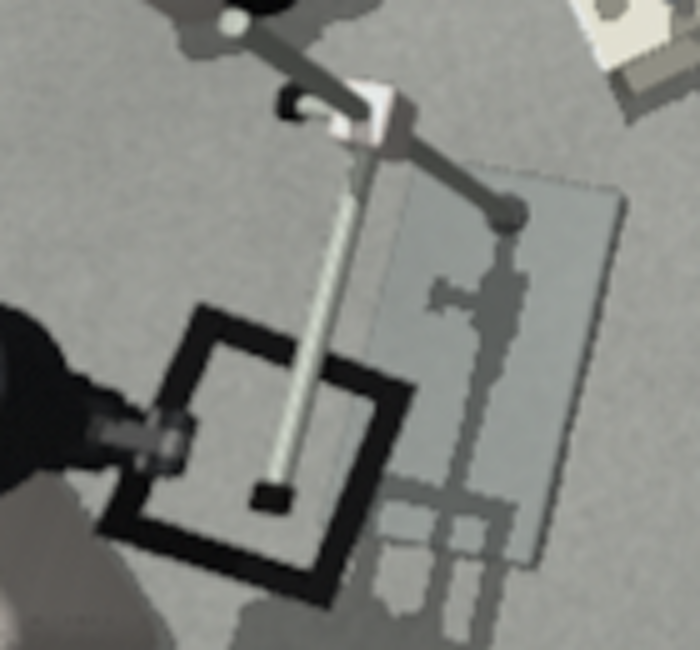

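View pics/w8.png

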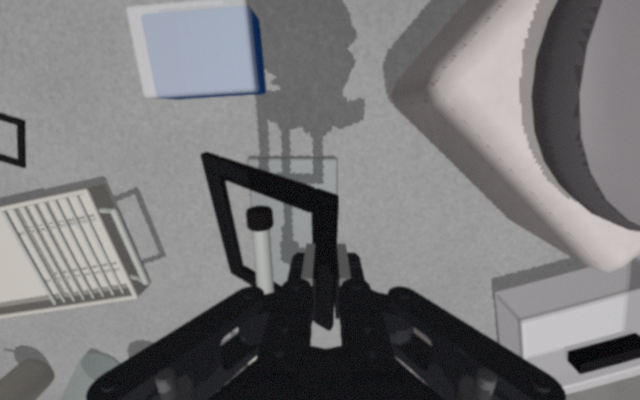

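```bash
python3 -c "
from h import *
p=viewer.get_image('top');q=viewer.get_image('scene')
T=lambda c:(100+c[0]/5,130+c[1]/5);S=lambda c:(360+c[0]/6,80+c[1]/6)
for n,a,b in [('near outer',(330,605),(205,302)),('far outer',(410,385),(290,450)),('far grip',(200,305),(452,354)),('cap',(272,497),(299,320))]:
    print(n,tri([(p,T(a)),(q,S(b))]).round(1))
"
```

```text
near outer [427.1 349.5 190.9]
far outer [528.5 331.  161.3]
far grip [557.3 407.9 210.7]
cap [473.9 376.2 196.1]
```

The frame is partly rolled sideways as well. At the rod, the near member is about 20 mm above the cap axis, so there is clearance to pass over it. I raise a few mm more and advance along the rod.

play_rows(steps=[0,0,-0.06,0,0,0,-0.12,0,-0.06,0,-0.13,0,-0.14,0,-0.13,0,-0.22,0,-0.13,0,-0.3,0,-0.13,0,-0.3,0,-0.13,0])

```text
time_s: 26.9
tool_pos: [513.2, 412.6, 259.5]
ee_rot: [-3.141, -0.0, 2.95]
ft_force: [-1.2, -0.5, -1.4]
finger_gap: 0.002
```

```bash
python3 -c "
from h import *
print(sense()['ft_force'],sense()['moment'],sense()['finger_gap'])
q=viewer.get_image('scene');save(q,'s15',(360,80,480,180),6)
p=viewer.get_image('top');save(p,'t7',(100,130,240,260),5)
"
```

```text
[-1.24244297 -0.52396732 -1.35345276] [ 3.90737163e-02  6.81354107e-03 -4.09323277e-05] 0.0024490576442579995
```

View pics/s15.png

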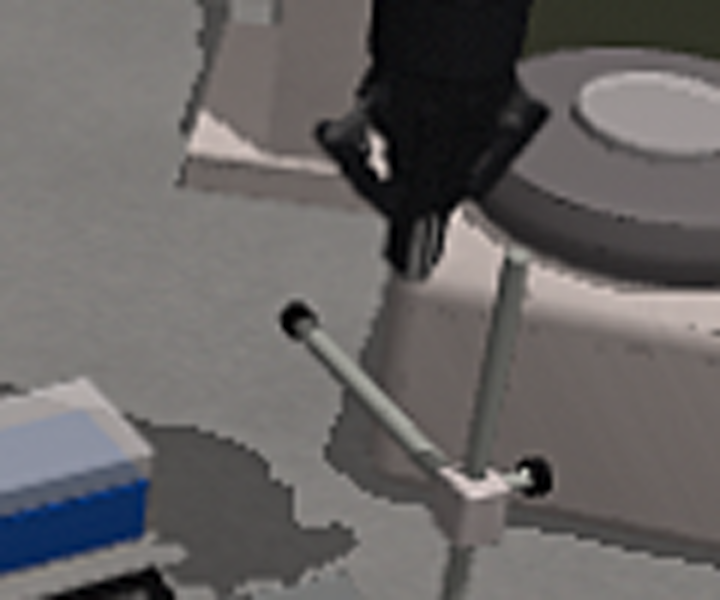

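View pics/t7.png

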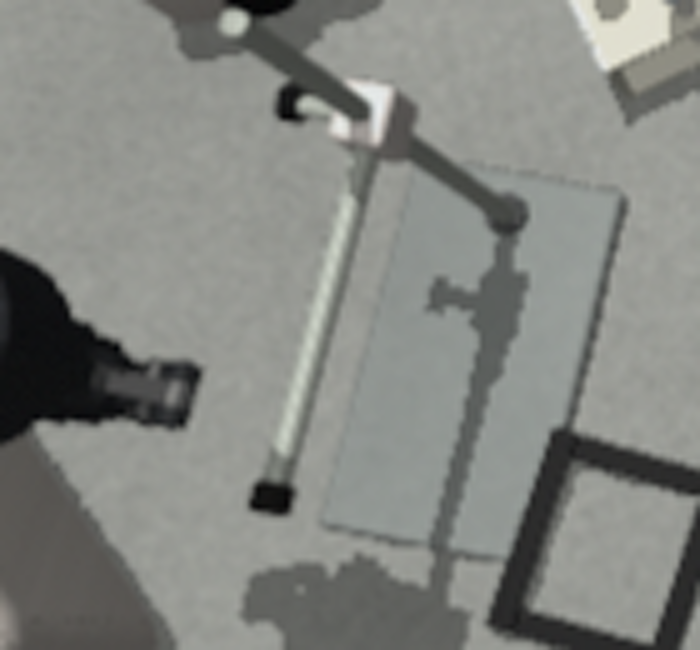

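The frame slipped out of the shallow grip and fell to the bench. The tips had overlapped only about 3.5 mm of its thickness. Nothing else moved and 45 s remain. I look at where it lies.

```bash
python3 -c "
from h import *
p=viewer.get_image('top');q=viewer.get_image('scene')
save(p,'t8',(160,160,320,310),5);save(q,'s16',(300,140,440,240),5)
"
```

```text
(no output)
```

View pics/t8.png

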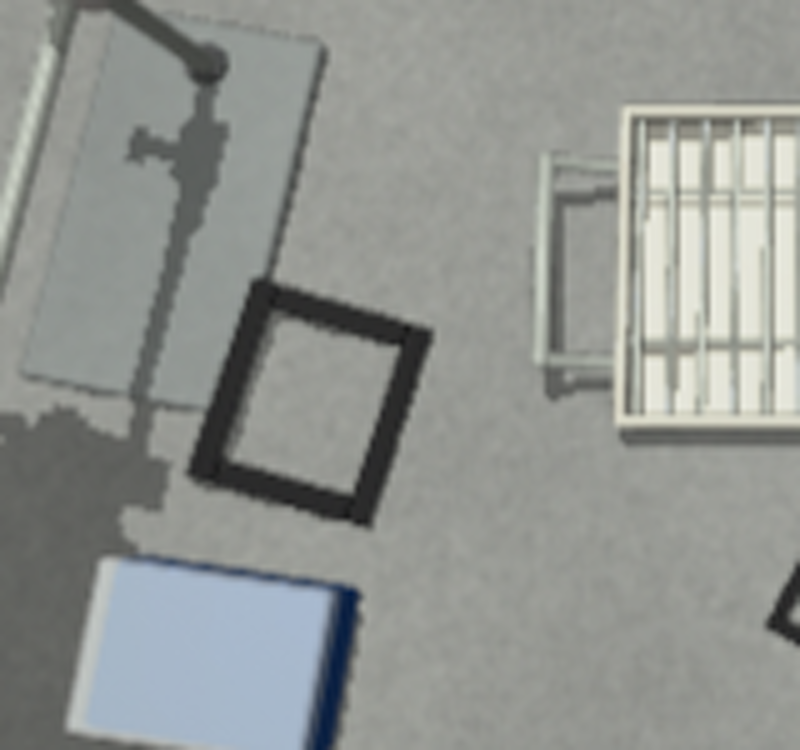

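View pics/s16.png

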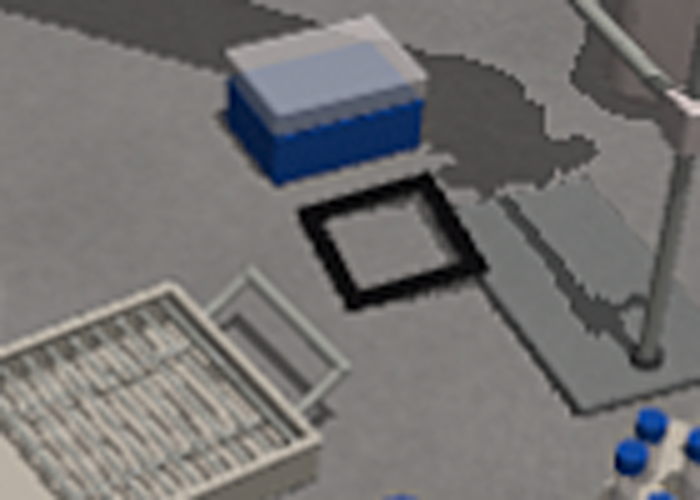

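The frame (110×100, the right one) lies clear. Its left side rests on the stand's base edge and its right side on the bench, with its yaw about -16°. This time I will:
- grip the right-hand long member with the tips down to the bench for a full-depth grip;
- tilt the frame by pressing the gripped member itself under the rod's cap, so there is no sideways lever;
- then thread it.

```bash
python3 -c "
from h import *
p=viewer.get_image('top')
T=lambda c:(160+c[0]/5,160+c[1]/5)
A=onz(p,T((432,331)),7);B=onz(p,T((372,526)),7);C=onz(p,T((404,346)),8);D=onz(p,T((356,494)),8)
E=onz(p,T((192,477)),18);F=onz(p,T((262,280)),18)
for n,v in zip('ABCDEF',[A,B,C,D,E,F]):print(n,v.round(1))
d=A-B;print(np.linalg.norm(d),np.linalg.norm(B-E),np.linalg.norm(F-E));yaw=np.arctan2(d[1],d[0]);u=np.array([np.cos(yaw),np.sin(yaw),0]);n=np.array([-u[1],u[0],0])
print('yaw',np.degrees(yaw))
P=B+u*(14+25)+n*7;print('pinch',P, 'inner D rel',(D-B)@u,(D-B)@n)
s=sense();print(s['tool_pos'])
go(P[0],P[1],260,180+np.degrees(yaw))
"
```

```text
A [497.7 211.    7. ]
B [394.7 238.9   7. ]
C [489.5 225.5   8. ]
D [411.3 247.9   8. ]
E [419.9 332.3  18. ]
F [523.9 300.9  18. ]
106.66986632628424 97.34627218052586 108.64665144548329
yaw -15.173981597906582
pinch [434.19642639 235.46287151   7.        ] inner D rel 13.68870942706863 13.011066502490507
[512.59869624 412.91850773 259.72108219]
units [ 0.723 -3.152 -0.005  0.425] from [512.6 412.9 259.7] 169.1
```

play_rows(steps=[0.1,-0.6,-0.1,0,0.25,-1.2,-0.1,0.2,0.4,-1.9,-0.1,0.4,0.6,-2.5,0,0.51,0.74,-3.0,0.5,0.51,0.74,-3.17,1.3,0.51,0.74,-3.17,2,0.51,0.74,-3.17,2.5,0.51,0.74,-3.17,2.5,0.51], gripper=-0.25)

```text
time_s: 28.28
tool_pos: [431.2, 233.9, 108.1]
ee_rot: [-3.139, -0.004, 2.862]
ft_force: [-0.5, 0.1, 0.4]
finger_gap: 0.377
```

```bash
python3 -c "
from h import *
w=viewer.get_image('wrist');save(w,'w9')
go(433,234.5,22,164)
s=sense()
c=np.array([459,270.8,0]);u=np.array([.961,-.276,0]);n=np.array([.276,.961,0])
for a,b,z in [(-55,-50,6),(-41,-36,7),(-55,50,18),(-16,-43,7)]: print(proj(w,c+a*u+b*n+np.array([0,0,z])).round())
"
```

```text
units [-0.007  0.004  1.459 -0.003] from [432.5 234.4 109.6] 164.0
[[318. 167.]]
[[335. 184.]]
[[447. 170.]]
[[326. 212.]]
```

View pics/w9.png

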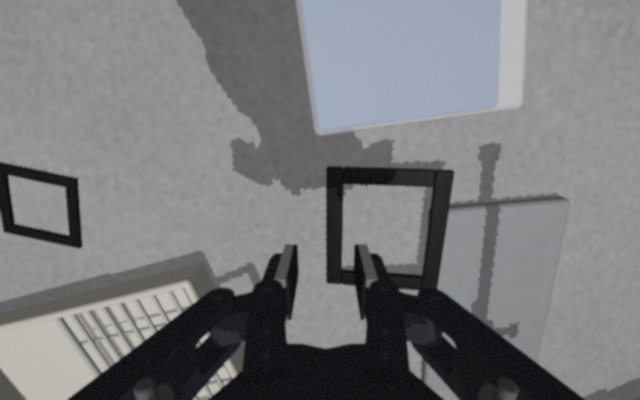

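The wrist view has the frame about 8 px right of the top-camera prediction: the corner is at (327,167) against (318,167). I trust the wrist camera, so I shift 7 mm and descend to the bench.

play_rows(steps=[0,0.115,0.3,0,0,0.115,0.7,0,0,0.115,1.1,0,0,0.115,1.3,0,0,0.115,1.42,0,0,0.115,1.46,0,0,0.115,1.46,0])

```text
time_s: 29.2
tool_pos: [435.4, 241.3, 22.6]
ee_rot: [3.141, 0.001, 2.862]
ft_force: [0.5, 0.0, 0.2]
finger_gap: 0.373
```

```bash
python3 -c "
from h import *
s=sense();print(s['tool_pos'],s['ft_force'])
w=viewer.get_image('wrist');save(w,'w10')
"
```

```text
[435.39813309 241.30981226  22.58261867] [0.53473514 0.03531994 0.19168868]
```

View pics/w10.png

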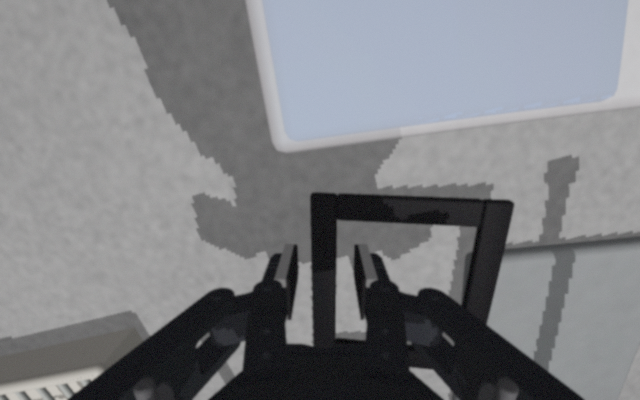

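play_rows(steps=[0,0,0.02,0,0,0,0.02,0,0,0,0.02,0,0,0,0.02,0,0,0,0.02,0,0,0,0.02,0], gripper=-1)

```text
time_s: 30.0
tool_pos: [436.3, 241.8, 22.5]
ee_rot: [3.139, 0.002, 2.862]
ft_force: [-1.4, 0.2, 10.8]
finger_gap: 0.137
```

```bash
python3 -c "
from h import *
s=sense();print(s['tool_pos'],s['ft_force'],s['finger_gap'])
"
```

```text
[436.33169632 241.82112997  22.47980734] [-1.35982623  0.20379918 10.76096977] 0.13694435879874858
```

The gap is 0.137, so it holds the 14 mm member at full depth with the tips on the bench. I lift, and check the room beside the rod for the frame's free side.

play_rows(steps=[0,0,-0.2,0,0,0,-0.6,0,0,0,-1.1,0,0,0,-1.6,0,0,0,-2.0,0,0,0,-2.0,0])

```text
time_s: 30.75
tool_pos: [436.3, 241.7, 143.0]
ee_rot: [3.139, 0.003, 2.862]
ft_force: [-0.7, -0.6, -1.0]
finger_gap: 0.135
```

```bash
python3 -c "
from h import *
p=viewer.get_image('top');w=viewer.get_image('wrist')
save(p,'t9',(90,140,250,290),5);save(w,'w11')
for z in (0,80,150): print(z,onz(p,(134,262),z).round())
s=sense();print(s['tool_pos'],s['finger_gap'],s['ft_force'])
go(447.3,381.7,199,169)
"
```

```text
0 [403. 510.   0.]
80 [403. 471.  80.]
150 [402. 436. 150.]
[434.75966891 241.06229099 140.74625297] 0.13412828786219255 [ 0.53583645 -0.29368475 -0.11834922]
units [ 0.447  2.311 -0.971 -0.503] from [434.8 241.1 140.7] 164.0
```

View pics/t9.png

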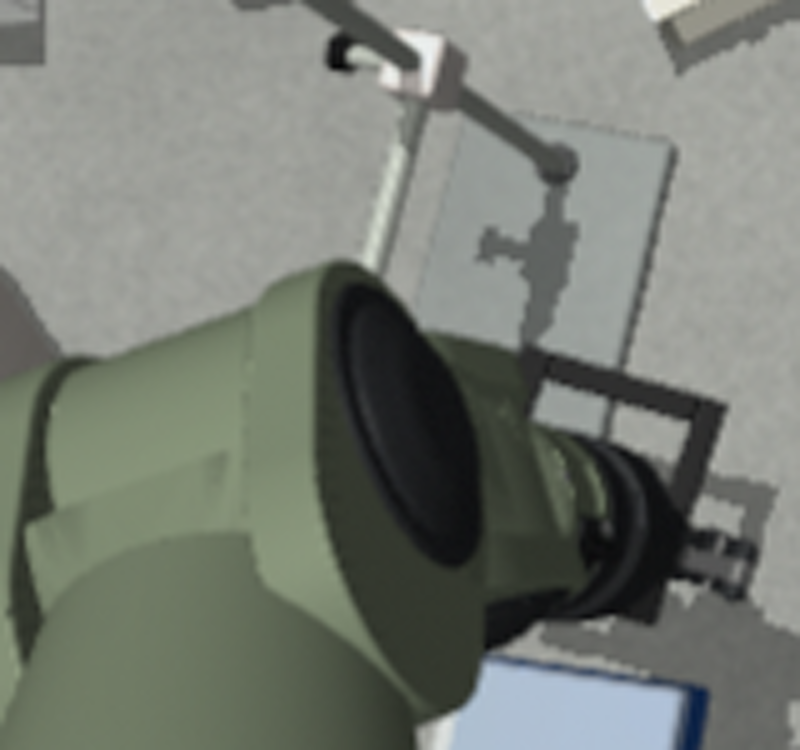

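View pics/w11.png

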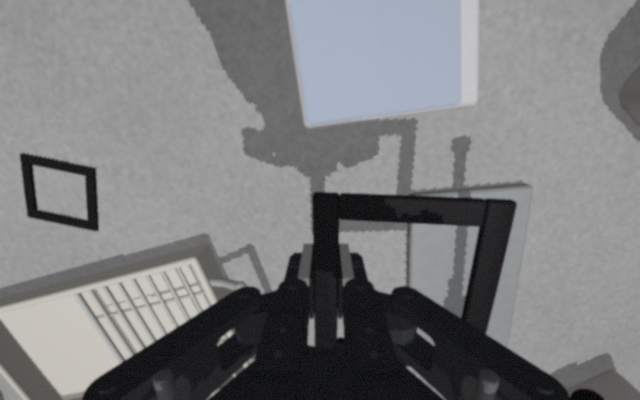

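play_rows(steps=[0.1,0.4,-0.15,-0.1,0.2,0.8,-0.25,-0.2,0.3,1.2,-0.35,-0.3,0.4,1.6,-0.4,-0.4,0.447,2,-0.4,-0.5,0.447,2.31,-0.4,-0.5,0.447,2.31,-0.4,-0.5])

```text
time_s: 31.72
tool_pos: [446.9, 382.2, 163.2]
ee_rot: [-3.14, -0.002, 2.95]
ft_force: [0.3, -1.2, -0.1]
finger_gap: 0.134
```

```bash
python3 -c "
from h import *
p=viewer.get_image('top');w=viewer.get_image('wrist');q=viewer.get_image('scene')
save(p,'t10',(90,140,250,290),5);save(w,'w12');save(q,'s17',(360,80,480,180),6)
s=sense();print(s['tool_pos'],s['finger_gap'],s['ft_force'])
r=np.array([.982,-.19,0])
for tip in [(470.9,377.1,200),(466,373,200)]: print('tip in wrist',proj(w,[tip,np.array(tip)+14*r]).round())
"
```

```text
[446.72377717 380.80157945 163.86870426] 0.13026636747759862 [-0.15208401  0.3509087   0.1343219 ]
tip in wrist [[327. 382.]
 [327. 406.]]
tip in wrist [[315. 375.]
 [315. 399.]]
```

View pics/t10.png

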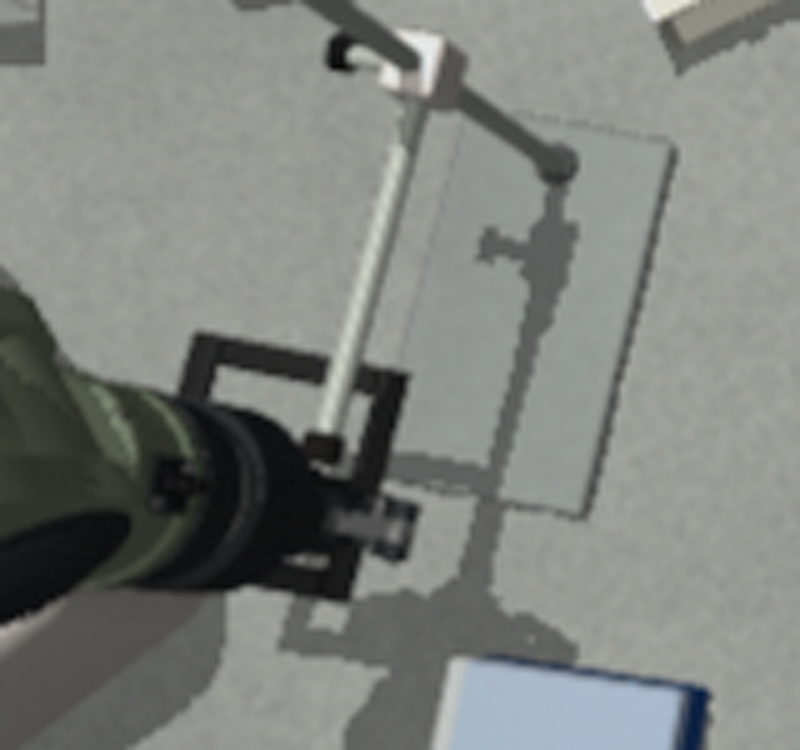

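View pics/s17.png

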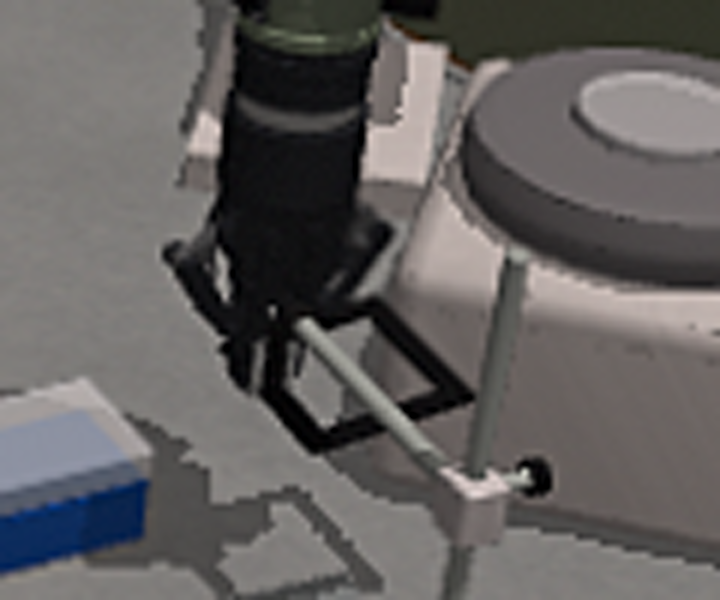

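View pics/w12.png

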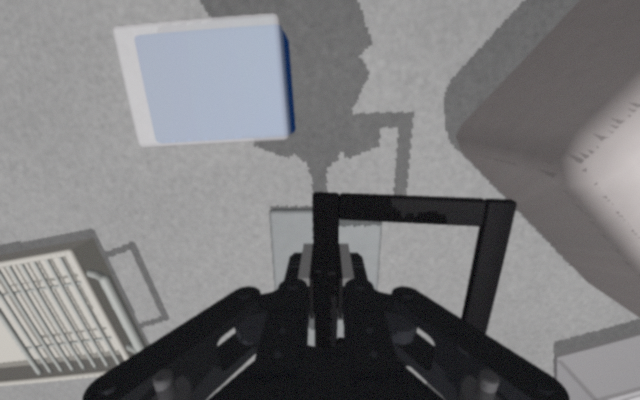

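The gripped member lies nearly beneath the rod axis, about 4 mm off after parallax, and the fingers are about 20 mm in front of the cap. I nudge and raise, so the cap presses directly on the gripped member.

play_rows(steps=[-0.05,0.06,0,0,-0.05,0.06,-0.3,0,-0.05,0.06,-0.55,0,-0.05,0.06,-0.65,0,-0.05,0.06,-0.72,0,-0.05,0.06,-0.78,0,-0.05,0.06,-0.84,0,-0.05,0.06,-0.9,0,-0.05,0.06,-0.96,0,-0.05,0.06,-1.0,0,-0.05,0.06,-1.0,0])

```text
time_s: 33.25
tool_pos: [451.2, 384.8, 226.0]
ee_rot: [3.141, 0.001, 2.949]
ft_force: [-3.1, -0.9, -3.7]
finger_gap: 0.11
```

```bash
python3 -c "
from h import *
w=viewer.get_image('wrist');q=viewer.get_image('scene')
save(w,'w13');save(q,'s18',(360,80,480,180),6)
s=sense();print(s['tool_pos'],s['finger_gap'],s['ft_force'],s['moment'])
"
```

```text
[451.32063767 384.94440755 225.80675339] 0.1156912426540746 [-4.22727371 -0.50220841 -3.03116872] [-0.08185316  0.92787535 -0.01363365]
```

View pics/s18.png

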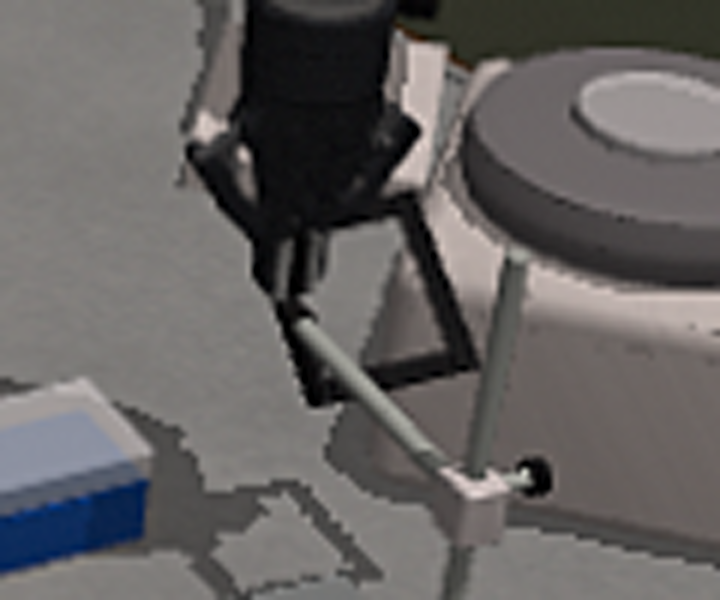

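View pics/w13.png

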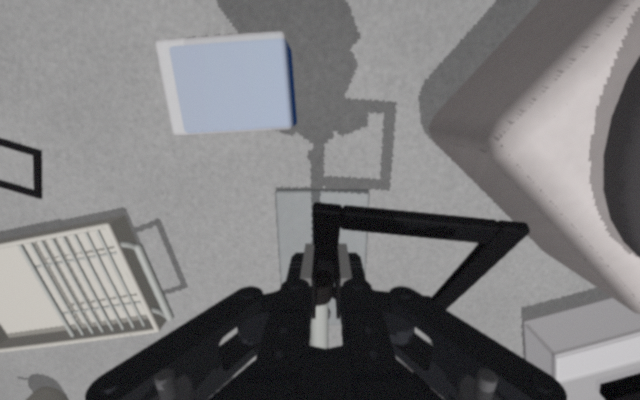

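The frame is now pitched about 35–40° and still gripped (gap 0.116). I back off along the rod, shift sideways so the rod faces the opening, and set the height.

play_rows(steps=[0.15,0,0,0,0.4,0,0,0,0.7,0,0,0,1.0,-0.1,-0.03,0,1.1,-0.3,-0.05,0,1.1,-0.5,-0.05,0,1.1,-0.6,-0.05,0,1.1,-0.6,-0.05,0,1.1,-0.6,-0.05,0])

```text
time_s: 34.48
tool_pos: [380.0, 362.0, 227.9]
ee_rot: [3.141, 0.0, 2.948]
ft_force: [0.6, 0.5, -0.9]
finger_gap: 0.116
```

```bash
python3 -c "
from h import *
w=viewer.get_image('wrist');q=viewer.get_image('scene');p=viewer.get_image('top')
save(w,'w14');save(q,'s19',(360,80,480,180),6);save(p,'t11',(90,140,250,290),5)
s=sense();print(s['tool_pos'],s['finger_gap'],s['ft_force'],s['moment'])
"
```

```text
[379.68541394 362.18113693 227.77883726] 0.1152141648782341 [ 1.07684152 -0.02088132 -1.05205743] [ 0.00629127 -0.00558813 -0.00959986]
```

View pics/s19.png

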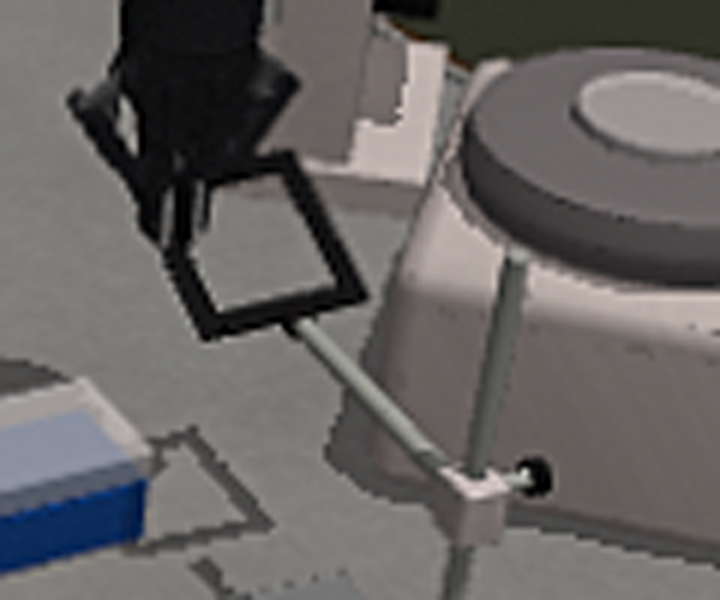

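View pics/t11.png

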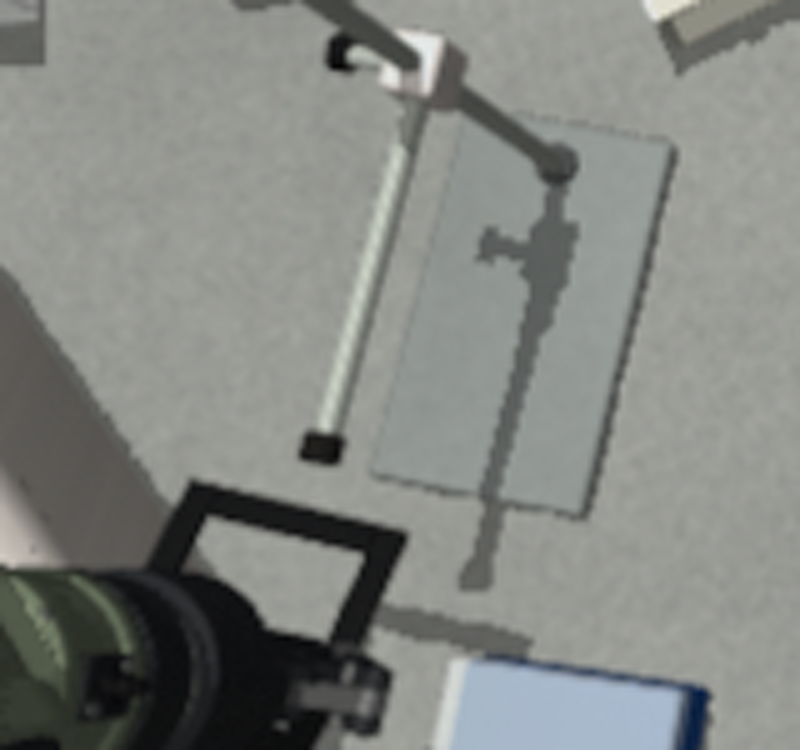

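View pics/w14.png

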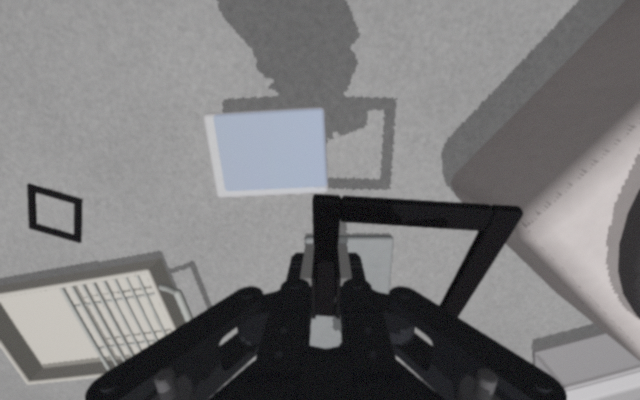

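```bash
python3 -c "
from h import *
p=viewer.get_image('top');q=viewer.get_image('scene')
T=lambda c:(90+c[0]/5,140+c[1]/5);S=lambda c:(360+c[0]/6,80+c[1]/6)
for n,a,b in [('far grip',(407,533),(208,338)),('far outer',(190,482),(365,297)),('far in grip',(362,550),(218,312)),('far in out',(208,515),(335,288)),('cap',(323,447),(299,320))]:
    print(n,tri([(p,T(a)),(q,S(b))]).round(1))
"
```

```text
far grip [437.5 344.9 175. ]
far outer [458.8 438.9 183. ]
far in grip [428.9 359.7 182.8]
far in out [444.2 429.3 184. ]
cap [474.  375.9 196.2]
```

The measured tilt is about 24°, which is enough for the 18 mm cap if the far member enters low and the frame then rises. The rod is 24.5 mm from the inner edge, so I shift 6 mm further for finger clearance. Then I enter low and stop midway.

play_rows(steps=[0,-0.1,0.08,0,-0.1,-0.1,0.08,0,-0.25,-0.1,0.08,0,-0.4,-0.1,0.08,0,-0.55,-0.1,0.08,0,-0.7,-0.1,0.08,0,-0.85,-0.1,0.08,0,-1.0,-0.1,0.08,0,-1.15,-0.1,0.08,0,-1.3,-0.1,0.08,0,-1.35,-0.1,0.08,0,-1.35,-0.1,0.08,0])

```text
time_s: 36.22
tool_pos: [457.9, 340.6, 223.0]
ee_rot: [-3.142, -0.0, 2.949]
ft_force: [-0.3, -0.5, -0.6]
finger_gap: 0.112
```

```bash
python3 -c "
from h import *
w=viewer.get_image('wrist');q=viewer.get_image('scene');p=viewer.get_image('top')
save(w,'w15');save(q,'s20',(360,80,480,180),6);save(p,'t12',(90,140,250,290),5)
s=sense();print(s['tool_pos'],s['finger_gap'],s['ft_force'],s['moment'])
"
```

```text
[457.47803901 340.6757872  223.07996315] 0.11173718810369104 [ 0.08591495  0.27482177 -0.5460636 ] [ 0.01004494 -0.01353797 -0.00145869]
```

View pics/s20.png

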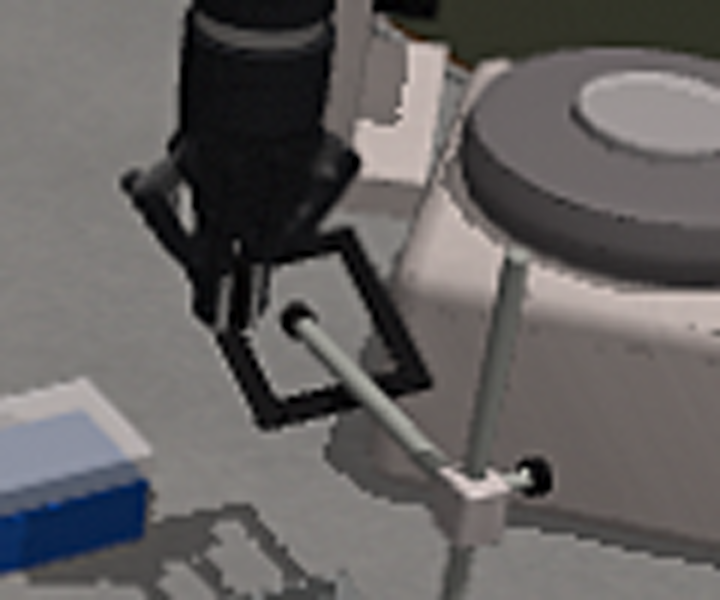

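View pics/t12.png

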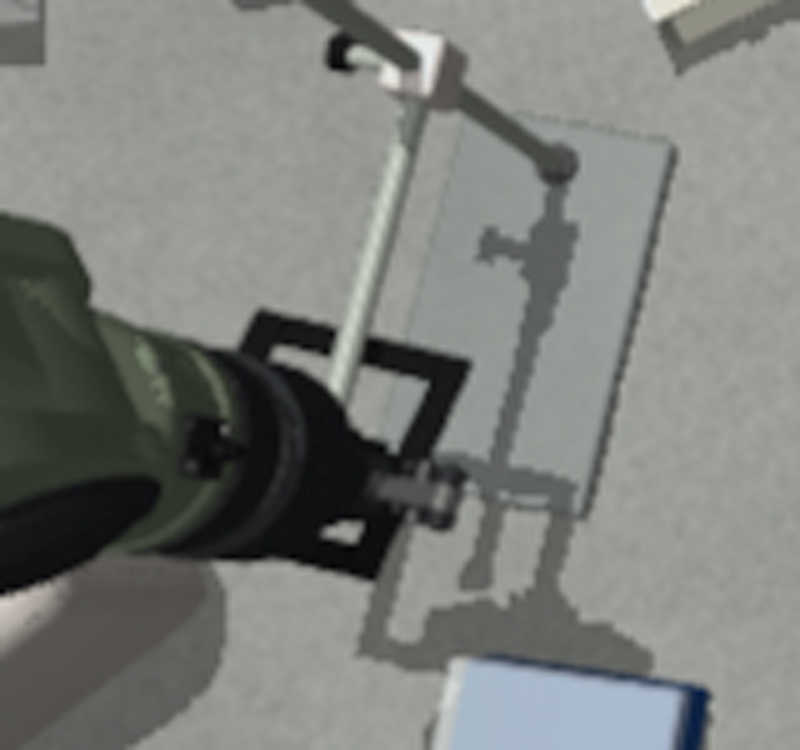

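View pics/w15.png

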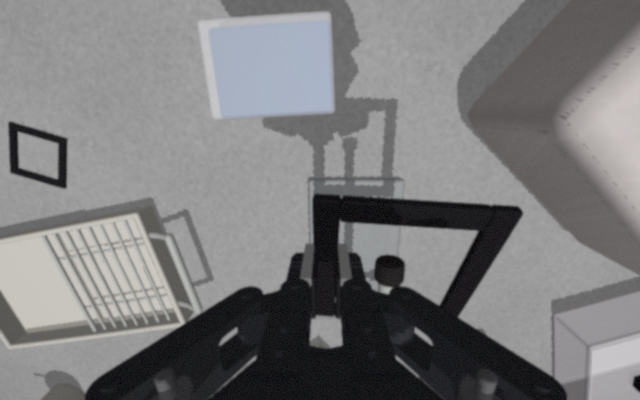

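The rod enters the opening with no contact. The far member is under the rod and the cap is at (390,270) in the wrist view, clear of the finger. I raise 9 mm, then advance over the cap.

play_rows(steps=[0,0,-0.08,0,-0.05,0,-0.15,0,-0.15,0,-0.15,0,-0.25,0,-0.15,0,-0.35,0,-0.15,0,-0.45,0,-0.15,0,-0.55,0,-0.15,0,-0.65,0,-0.15,0,-0.65,0,-0.15,0])

```text
time_s: 37.5
tool_pos: [496.6, 333.1, 232.0]
ee_rot: [3.142, 0.0, 2.949]
ft_force: [0.1, -0.2, -0.6]
finger_gap: 0.112
```

```bash
python3 -c "
from h import *
w=viewer.get_image('wrist');q=viewer.get_image('scene')
save(w,'w16');save(q,'s21',(360,80,480,180),6)
s=sense();print(s['tool_pos'],s['finger_gap'],s['ft_force'],s['moment'])
"
```

```text
[496.01526797 333.14628993 232.02381369] 0.11349398329281173 [-0.64727324 -0.47144498 -1.23895454] [-0.02148913  0.00660558  0.01566595]
```

View pics/s21.png

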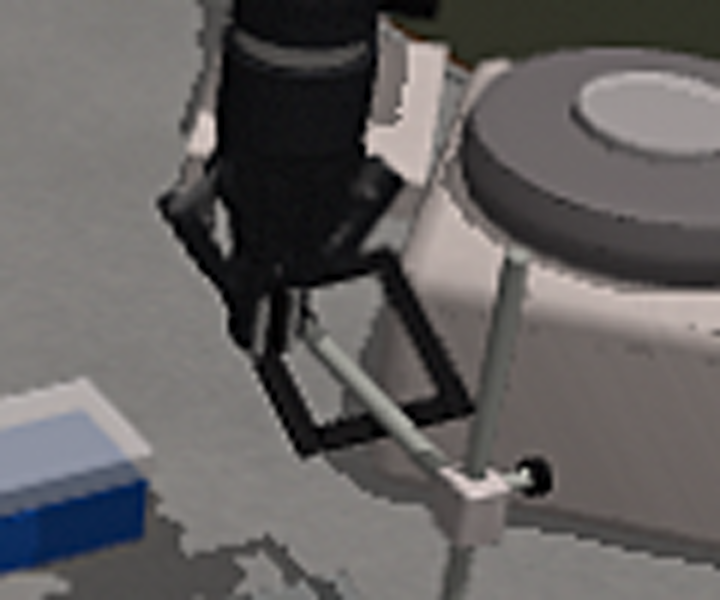

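View pics/w16.png

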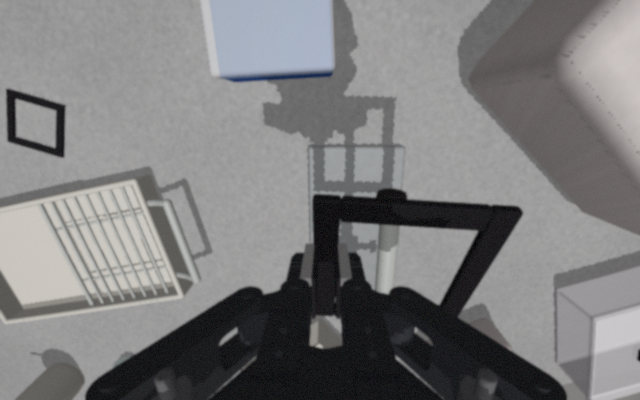

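The near member is now passing above the cap, which shows beyond it at (391,192), with no contact. I advance 36 mm more.

play_rows(steps=[-0.1,0,0,0,-0.2,0,0,0,-0.3,0,0,0,-0.4,0,0,0,-0.5,0,0,0,-0.6,0,0,0,-0.6,0,0,0])

```text
time_s: 38.48
tool_pos: [531.9, 326.1, 232.0]
ee_rot: [3.142, 0.0, 2.949]
ft_force: [-0.4, 0.3, -0.4]
finger_gap: 0.109
```

```bash
python3 -c "
from h import *
w=viewer.get_image('wrist');q=viewer.get_image('scene')
save(w,'w17');save(q,'s22',(360,80,480,180),6)
s=sense();print(s['tool_pos'],s['finger_gap'],s['ft_force'],s['moment'])
"
```

```text
[531.38322442 326.25221347 232.04518073] 0.11039542439622929 [-0.96085261  0.57777176 -1.25461852] [-0.03152999  0.01651719 -0.00822621]
```

View pics/s22.png

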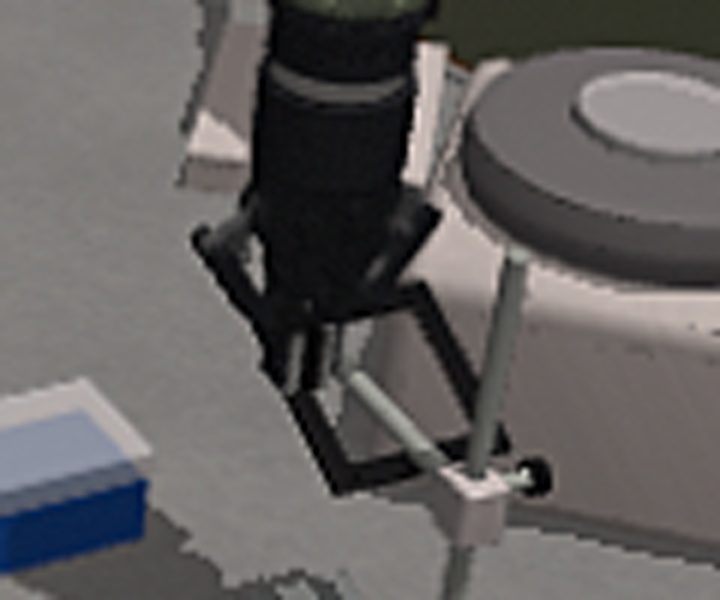

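View pics/w17.png

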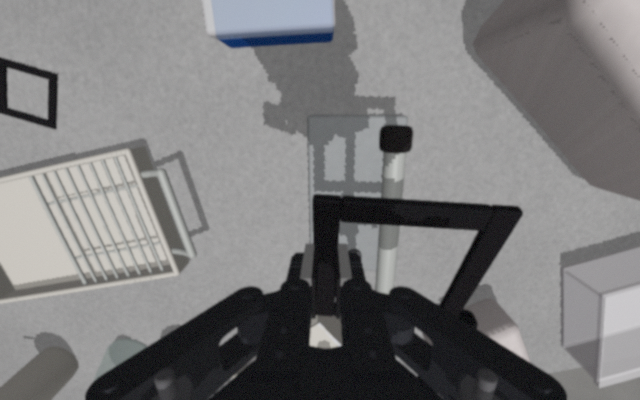

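The near member rests over the bare rod, well past the cap. I lower it nearly onto the rod, then open slightly.

play_rows(steps=[0,0,0.05,0,0,0,0.1,0,0,0,0.14,0,0,0,0.14,0])

```text
time_s: 39.08
tool_pos: [531.2, 326.3, 223.4]
ee_rot: [-3.141, -0.0, 2.949]
ft_force: [-0.3, -0.3, -0.9]
finger_gap: 0.113
```

play_rows(steps=[0,0,0,0,0,0,0,0,0,0,0,0,0,0,0,0,0,0,0,0,0,0,0,0], gripper=-0.5)

```text
time_s: 39.83
tool_pos: [531.4, 326.3, 223.7]
ee_rot: [-3.142, -0.0, 2.949]
ft_force: [-0.3, -0.4, 0.2]
finger_gap: 0.256
```

```bash
python3 -c "
from h import *
w=viewer.get_image('wrist');q=viewer.get_image('scene')
save(w,'w18');save(q,'s23',(360,80,480,180),6)
s=sense();print(s['tool_pos'],s['finger_gap'],s['ft_force'],s['moment'])
"
```

```text
[531.39974632 326.29223654 223.6781517 ] 0.24700133779198286 [-0.41860174  0.0870592  -0.12041386] [-0.03413803 -0.0064527   0.00161145]
```

View pics/s23.png

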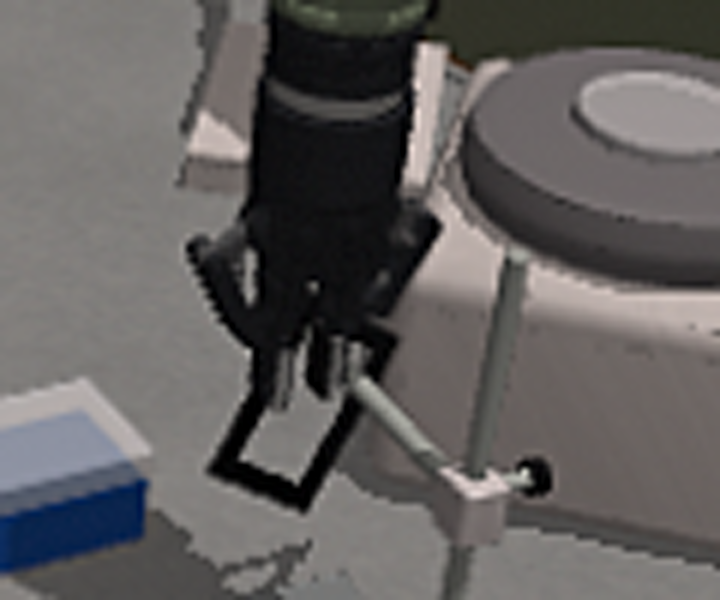

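View pics/w18.png

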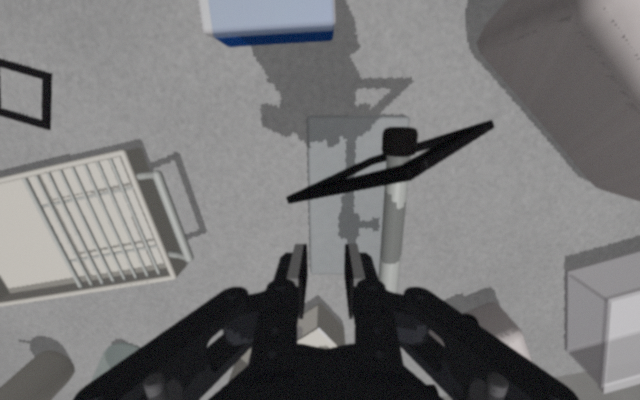

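The frame hangs on the rod, with its top member at (400,172) just inside the cap at (400,142). The fingers are free. I retreat straight up.

play_rows(steps=[0,0,-0.2,0,0,0,-0.6,0,0,0,-1.1,0,0,0,-1.6,0,0,0,-2.0,0,0,0,-2.0,0,0,0,-2.0,0,0,0,-2.0,0])

```text
time_s: 40.92
tool_pos: [530.9, 326.0, 342.3]
ee_rot: [-3.14, -0.002, 2.949]
ft_force: [-0.9, 0.6, -0.7]
finger_gap: 0.25
```

```bash
python3 -c "
from h import *
w=viewer.get_image('wrist');q=viewer.get_image('scene');p=viewer.get_image('top')
save(w,'w19');save(q,'s24',(360,80,480,180),6);save(p,'t13',s=1.2)
s=sense();print(s['tool_pos'],s['finger_gap'],s['ft_force'])
"
```

```text
[531.11718738 326.13332432 342.82542548] 0.25000776578692285 [-0.19071432 -0.71886208 -0.32467267]
```

View pics/s24.png

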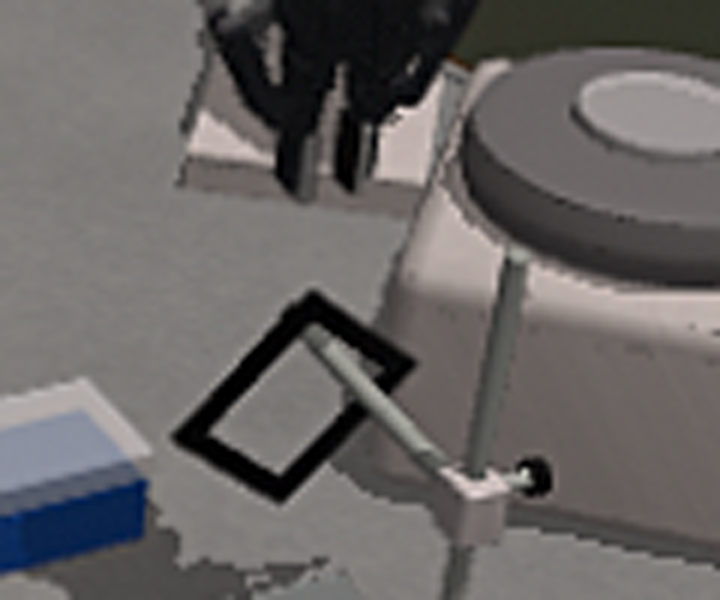

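View pics/w19.png

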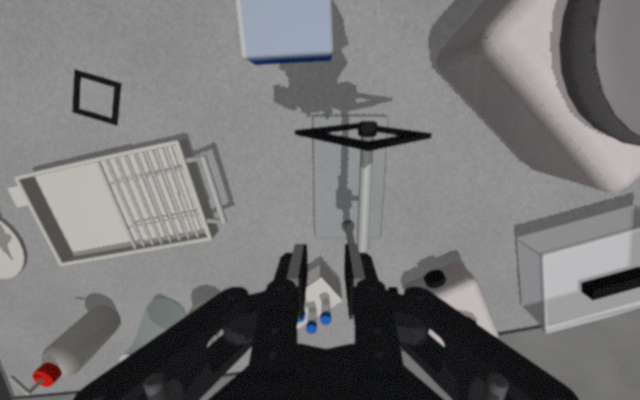

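View pics/t13.png

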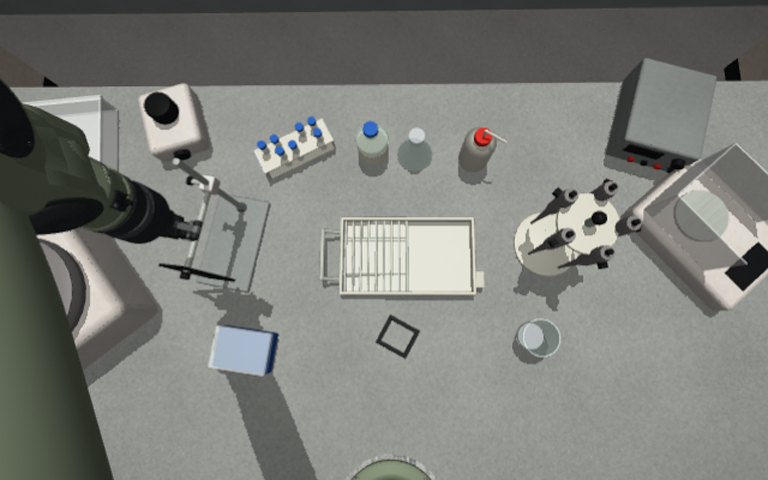

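The frame hangs threaded on the rod, but near the cap. I let it settle and measure where its middle is; the limit is rod x > -70 mm.

play_rows(steps=[0,0,0,0,0,0,0,0,0,0,0,0,0,0,0,0,0,0,0,0,0,0,0,0,0,0,0,0,0,0,0,0])

```text
time_s: 42.08
tool_pos: [531.4, 326.3, 343.7]
ee_rot: [-3.142, -0.0, 2.949]
ft_force: [-0.8, -0.2, -0.2]
finger_gap: 0.252
```

```bash
python3 -c "
from h import *
w=viewer.get_image('wrist');q=viewer.get_image('scene');p=viewer.get_image('top')
save(w,'w20',(240,80,480,270),3);save(q,'s25',(380,110,460,170),9);save(p,'t14',(120,150,220,250),6)
"
```

```text
(no output)
```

View pics/s25.png

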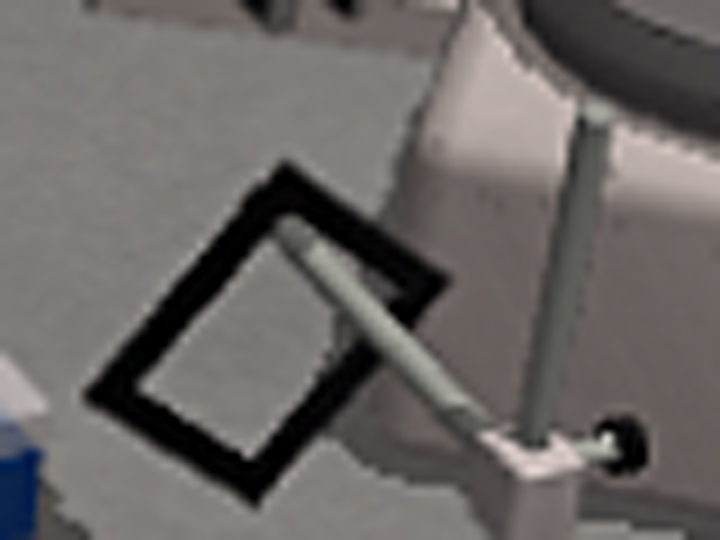

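View pics/w20.png

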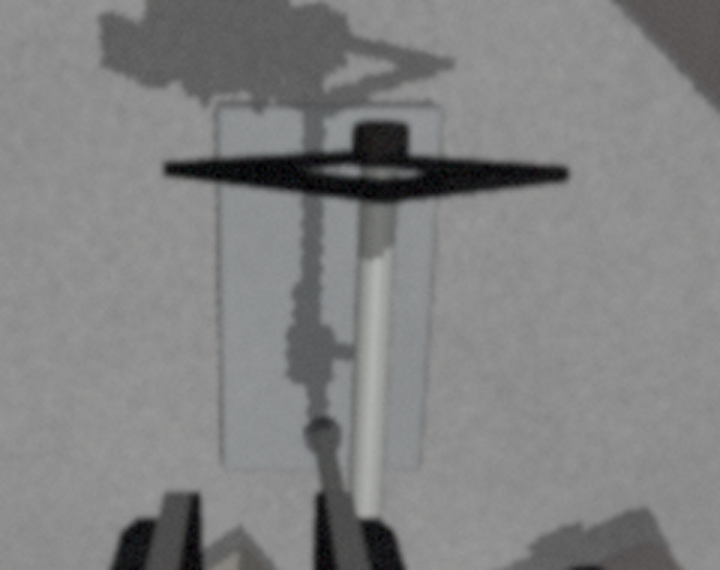

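View pics/t14.png

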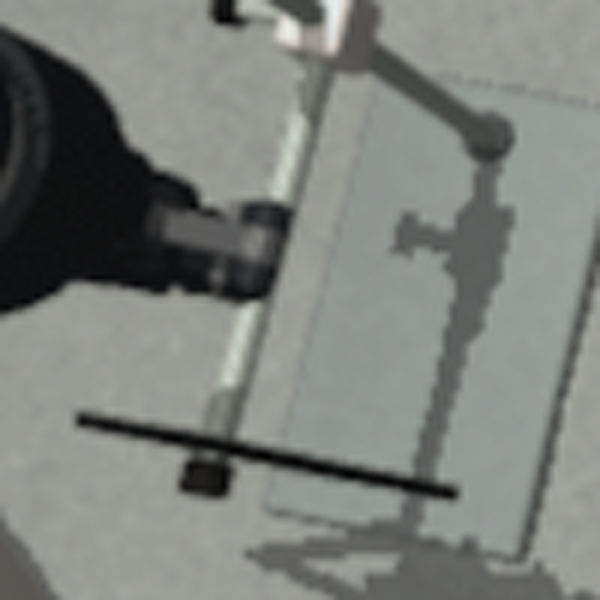

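It has settled: in the top view the frame's plane is edge-on, so it is upright, and it crosses the rod at (215,447). That is about 5 mm on the post side of the cap's inner edge at (212,460). I check the middle by triangulation.

```bash
python3 -c "
from h import *
p=viewer.get_image('top');q=viewer.get_image('scene')
S=lambda c:(380+c[0]/9,110+c[1]/9);T=lambda c:(120+c[0]/6,150+c[1]/6)
cs=[(285,160),(450,280),(257,505),(87,395)]
# plane vertical, perpendicular to rod: find rod-x for which both images agree. camera-frame rod: tip
tip=np.array([466,373,200.]);r=np.array([.982,-.19,0]);n=np.array([.19,.982,0])
tip3=tri([(p,T((207,477))),(q,(409.6,133.2))]);print('cap centre (camera)',tip3)
L=tri([(p,T((80,420))),(q,S(cs[1]))]);R=tri([(p,T((457,493))),(q,S(cs[3]))])
M=(L+R)/2
for nme,v in(('side corner',L),('side corner',R),('middle',M)):
    d=v-tip3;print(nme,v.round(1),'rod x',(d@r-75).round(1),'y',(d@n).round(1),'z',d[2].round(1))
# middle in scene from 4 corners
m=np.mean(cs,0)
c,dd=ray(q,S(m))
for rx in (-68,-64,-60):
    P0=tip3+r*(rx+75);k=((P0-c)@r)/(dd@r);X=c+dd*k;print(rx,'mid y',((X-tip3)@n).round(1),'z',(X-tip3)[2].round(1))
P=viewer.get_image('top')
t=lambda x,y:(240+x/4,160+y/4)
print([o['pixel'] for o in viewer.spot_point(P,'tray')[:1]],sense()['time_s'])
save(P,'t15',(240,160,420,310),4)
"
```

```text
cap centre (camera) [473.61704822 375.58719097 196.71014381]
side corner [499.4 445.3 157.2] rod x -62.9 y 73.4 z -39.5
side corner [472.2 301.8 142.3] rod x -62.4 y -72.7 z -54.4
middle [485.8 373.6 149.7] rod x -62.7 y 0.3 z -47.0
-68 mid y 5.8 z -49.9
-64 mid y 3.3 z -46.7
-60 mid y 0.7 z -43.6
[[338.9, 214.4]] 42.425
```

View pics/t15.png

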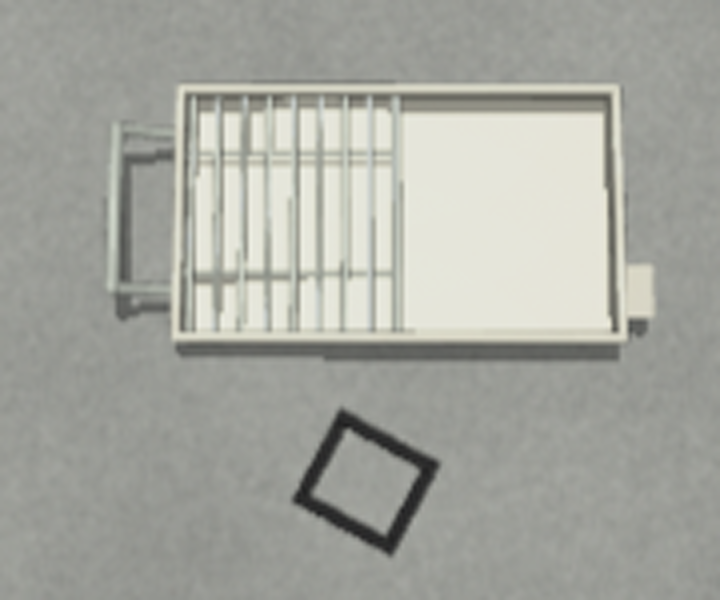

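The middle is at rod x ≈ -63, y ≈ 0, z ≈ -47 mm, which is within all limits and settled. The tray is flat within about 2 mm of its start, and the gripper is well clear. I hand it in.

```bash
python3 -c "
from h import *
print(job_done())"
```

```text
the job is handed in; nothing more can be done
None
```

The frame is hanging on the rod, the tray is back flat where it was, and I have handed the job in at about 42.5 s. No verdict was reported.

**What I did:** I tipped the tray by its handle to about 21°. The frame slid to the open end, and I lowered the tray and let go. I then picked up the frame, tilted it by pressing the gripped member up under the rod's end cap, threaded it over the rod and released it.

**Failed first try:** on the first hanging attempt the frame slipped out of a shallow grip. It fell about 20 cm and landed half on the stand's base, half on the bench. I picked it up again with the fingertips down to the bench, and that grip held.

**Last checks:**
- **Frame:** it is upright and settled. Its middle is at rod x about -63, y about 0 and z about -47 mm. The x value is only about 7 mm inside the -70 mm limit, because the frame hangs close to the end cap.
- **Tray:** it stands flat, within about 2 mm of its starting place by the camera.
- **Bystanders:** none looked moved in the top view; I did not measure them.
- **Gripper:** it is more than 100 mm above the rod and touching nothing.

**Disagreement:** near the stand, the top camera and the arm differed by about 5–7 mm. I used the wrist view and camera-relative measurements there.

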